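# Interlock channel offcuts in the packing tray

### The job

Pack the three metal channels into the tray. First slide the right-hand short channel along the tray until it butts against the left-hand one at the stop; then take the longer channel off the sloping rest and set it down, open side down, over the two, so that one of its legs sits in each trough and it lies level, square, in the middle of the tray's width and fully down. Set it down rather than dropping it, and leave the other things on the bench alone.

Things in the scene. Friction and masses are not known exactly. Their poses are not given: they have to be found in the camera images.
- tray: dark steel tray fixed to the bench, 180 mm long (x) by 66 mm wide (y). Origin: centre of its underside, z up. Floor 5 mm thick; lips along the long sides, 6 mm thick, 12 mm above the bench, 54 mm apart inside; a stop 10 mm thick, 28 mm high closes the +x end, inner face at x = +80 mm; the -x end is open. It lies across in front of the robot, x and the stop to the robot's left
- end_channel_center (a point): centre (half-way up) of a loose aluminium channel lying open side up at the left end of the tray, up to 2 mm from the stop. Outside 50 mm wide (x), 48 mm long (y), 34 mm high (z up), axes parallel to the tray's, all walls 6 mm, so the trough is 38 mm wide and 28 mm deep; the web is at the bottom. About 0.1 kg
- slide_channel_center (a point): centre of a second, identical loose channel, open side up in the tray to the right of the first, nearer the open end, with a gap of 30 to 47 mm between them; same axes. It slides easily along the tray between the lips
- long_channel_center (a point): centre of the third loose channel, the long one: 50 mm wide (x), 66 mm long (y), 34 mm high (z), walls 6 mm, about 0.13 kg. It lies open side down on the sloping rest. Its z axis points out through the web (square to the slope; web top face at z = +17 mm, leg tips at z = -17 mm), y runs along its length. It can be held by its two cut ends (66 mm apart) at the web. Nested, its web rests on the leg tips of the lower channels and its centre is 28 mm above the bench
- rest: fixed light wooden sloping rest, 110 mm wide (y), about 65 mm deep. Origin on the bench below the middle of its board, z up; the board slopes down towards its -x side (the robot's side) at 35 degrees, with an 8 mm high ledge along the low edge that the long channel's lower leg rests against
- tape_roll: bystander: cream tape roll, 57 mm across, 19 mm high, lying flat; origin at the centre of its underside
- bowl: bystander: grey bowl, 84 mm across, 38 mm high; origin at the centre of its underside
Things that resemble listed ones, but are neither listed nor needed, are in the scene too. What is shaped like the part that bears slide_channel_center but yellow is not meant.

How it is judged:
By the outcome, as a careful person would: the job done as asked, in the order asked, and still so for the second after the job is handed in, with the robot touching nothing.
It also fails if it takes over 43 s, if anything falls off the work surface, if the arm or the gripper's body presses on something with over 40 N, if the wrist force passes 120 N, or if a joint passes its speed limit or range.

### The arm

A 6-joint arm with a two-finger parallel gripper is mounted at the origin on a cart in front of the work surface, level with it; the furniture and walls round the work are solid. World frame = base frame: x ahead of the robot, y to its left, z up, the work surface at z = 0. Lengths are in m, angles in rad, forces in N, time in s.
With the tool pointing down it reaches from about 0.35 to 0.775 m from the base axis. Payload 5.5 kg.
Tool frame: the origin (TCP) lies midway between the tips of the shut fingers; the grasp point (between the pads) lies 19 mm behind it (manip.hold_point_z is the x of the grasp point in the tool frame, in m); x points along the fingers, z is the direction in which the jaws open and shut, and the axes are right-handed (so a half turn about x gives the same grasp; the last joint's range is limited). The gripper opens to 85 mm and grips with 20 to 120 N. Pads are 22 mm wide; open, the fingers measure 114 mm over their backs; the gripper's body (76 mm by 85 mm) begins 54 mm behind the grasp point. The pads swing forward as they close: fully open they stand 13 mm farther back than shut.
Start: joints at [-1.254, 0.313, 0.046, 1.304, 0, 1.431], TCP at [0.254, -0.516, 0.231] pointing down, gripper open.
Joint ranges: [-2.76, 2.76], [-0.86, 1.69], [-1.03, 1.26], [-2.2, 2.34], [-1.47, 1.5], [-3.14, 3.14]. Speed limits (rad/s): [2.57, 2.57, 3.14, 3.14, 3.14, 3.14].

### API

Orientations are given as a unit quaternion [x, y, z, w].
In Python, from cell import manip gives the robot as it stands. The module is installed in compiled form; this text tells all that it offers.
- The arm moves only by the tool send_rows, never from a script. Its argument "steps" is a list of rows, each a list of 7 numbers: the shift along the tool's x, y, z in mm, then the turn, a rotation vector about the tool's x, y, z in rad, then the finger opening in mm, from 0 to 85.4. In form: [[dx, dy, dz, wx, wy, wz, fingers], ...]. A call has 1 to 5 rows; each row is the pose to reach, as a shift and turn from the pose commanded when the call began, along the tool's axes at that moment; what a row does not reach only later rows make up. A row lasts 1/10 s, in which the tool goes at most 50 mm and 8.59 degrees, less where a joint would pass 70% of its speed; a pose out of reach is approached as far as the arm can. A call with a gripper value outside its range is refused whole. The fingers move at their own pace and stop on an object; "newtons" is the grip in N (left out, the last holds). Time passes only in rows, so rows that repeat a pose let the fingers close. It gives the time, the measured TCP pose, the force and the opening at its end, in the units of the state.
- manip.observe(): the state, without advancing time (a new reading comes with each control period).
- manip.grab_frame(name): name is "scene" or "top" or "wrist"; returns (picture, depth): 384x512x3 uint8, red, green, blue; 384x512 float32, m along the optical axis (not along the pixel's ray), 0 where there is no reading.
- manip.calibration(name): a dict with "K" (3x3 intrinsics, pixels), "eye" and "orientation" of the camera in the world. Camera axes: x right, y down, z forward; pixel columns grow to the right and rows downward; lengths in m; the calibration is good to about 2 mm. A picture is of the moment at which its call begins: read the wrist's pose just before it. calibration takes no time and is no camera call; for the wrist camera it gives the pose at the moment of the call.
- manip.finish_job(): hands the job in, once; it reports no verdict.
The state is a dict: "time": time; "joints": joint angles; "dq": joint speeds; "joint_torque": joint torques, N m; "eef_pos": TCP position; "tcp_rot": TCP orientation; "ft_force": force on the tool from outside, world axes, zero at the start; "moment": the same for the moment, N m; "finger_gap": opening from 0.0 (shut) to 1.0 (fully open).
Only numpy, scipy, OpenCV 4.12 (cv2) and the standard library are available. Lean on these libraries where they do the work, as an engineer would, in place of code of your own. Each camera call takes 0.05 s, during which the arm holds its last target.

## Working session

There is one attempt and no reset: what is moved stays moved. The work goes in short steps, Python scripts to look and compute and a tool call to move; the robot and the scene stay as the last step left them, time stands still between calls to the robot, and variables do not carry over. Pictures are saved under pics/ and viewed, and the job is handed in when it is done.

Besides the shell and the picture viewer there is one more tool, called as a command line: name --pt "numbers of a row" for each row, then --argument value for the rest. send_rows: Moves the arm, as the interface text tells. Its arguments: {"type":"object","properties":{"steps":{"type":"array","items":{"type":"array","items":{"type":"number"}}},"newtons":{"type":"number"}},"required":["steps"]}

```bash
ls; mkdir -p pics; cat > h.py <<'E'
import numpy as np, cv2
from scipy.spatial.transform import Rotation as R
from cell import manip
def grab(n,tag):
    c=manip.calibration(n); p,d=manip.grab_frame(n)
    np.savez(f'pics/{tag}.npz',p=p,d=d,K=c['K'],eye=c['eye'],o=np.array(c['orientation']))
    cv2.imwrite(f'pics/{tag}.png',p[:,:,::-1]); return p,d,c
def load(tag):
    z=np.load(f'pics/{tag}.npz'); o=z['o']
    Rm=o if o.shape==(3,3) else R.from_quat(o).as_matrix()
    return z['p'],z['d'],z['K'],z['eye'],Rm
def cloud(tag):
    p,d,K,e,Rm=load(tag); v,u=np.mgrid[:d.shape[0],:d.shape[1]]
    X=np.stack([(u-K[0,2])/K[0,0]*d,(v-K[1,2])/K[1,1]*d,d],-1)
    return p,X@Rm.T+e,d>0
def pixz(tag,u,v,z):
    p,d,K,e,Rm=load(tag); r=Rm@np.array([(u-K[0,2])/K[0,0],(v-K[1,2])/K[1,1],1]); return e+r*(z-e[2])/r[2]
def crop(tag,u0,v0,u1,v1,s,out):
    p=load(tag)[0][v0:v1,u0:u1,::-1]; cv2.imwrite(f'pics/{out}.png',cv2.resize(p,None,fx=s,fy=s,interpolation=cv2.INTER_CUBIC))
E
python3 - <<'E'
from h import *
print(manip.observe()); print(manip.hold_point_z)
for n in('scene','top','wrist'):
    p,d,c=grab(n,n+'0'); print(n,c)
a=[cv2.imread(f'pics/{n}0.png') for n in('scene','top')]
E
```

```text
pics
{'time': 0.0, 'joints': array([-1.25360485e+00,  3.14015676e-01,  4.49719803e-02,  1.30359882e+00,
        1.75135805e-05,  1.43118833e+00]), 'dq': array([ 0.00055358, -0.00056916,  0.00066836,  0.00251003,  0.00034018,
       -0.00027302]), 'joint_torque': array([ 3.58261068e-04, -4.80627429e+01,  2.98533082e+01,  1.94905023e-02,
       -7.54161738e-05, -1.16024020e-05]), 'eef_pos': array([ 0.25345019, -0.51555603,  0.23039732]), 'tcp_rot': array([ 0.37422883,  0.60072097, -0.37338173,  0.5997276 ]), 'ft_force': array([ 0.19177303, -0.54285195, -0.14546382]), 'moment': array([ 0.00310593, -0.02547993, -0.01726615]), 'finger_gap': 0.9994283300391451}
-0.0187
scene {'K': array([[394.46067323,   0.        , 257.08688863],
       [  0.        , 394.46067323, 189.68297794],
       [  0.        ,   0.        ,   1.        ]]), 'eye': array([ 0.60982419, -0.67184178,  0.63357134]), 'orientation': array([ 0.90714734,  0.05060576, -0.03331029, -0.4164291 ])}
top {'K': array([[363.2935177 ,   0.        , 250.5639766 ],
       [  0.        , 363.2935177 , 192.54851162],
       [  0.        ,   0.        ,   1.        ]]), 'eye': array([ 0.43941021, -0.02359673,  0.90015445]), 'orientation': array([ 0.71115033, -0.70175671,  0.03524613, -0.02367343])}
wrist {'K': array([[305.19567827,   0.        , 256.56878052],
       [  0.        , 305.19567827, 195.34311019],
       [  0.        ,   0.        ,   1.        ]]), 'eye': array([ 0.31444743, -0.48613132,  0.37282195]), 'orientation': array([ 0.84121306, -0.52380289, -0.07155491,  0.11345051])}
```

View pics/top0.png

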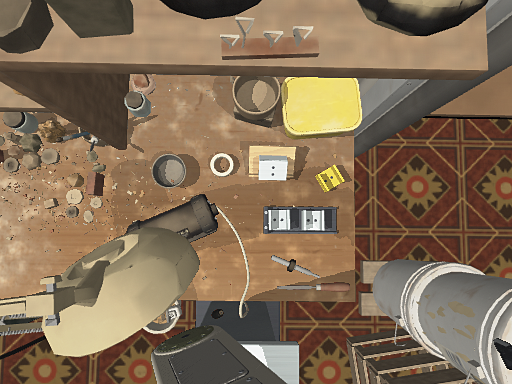

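View pics/scene0.png

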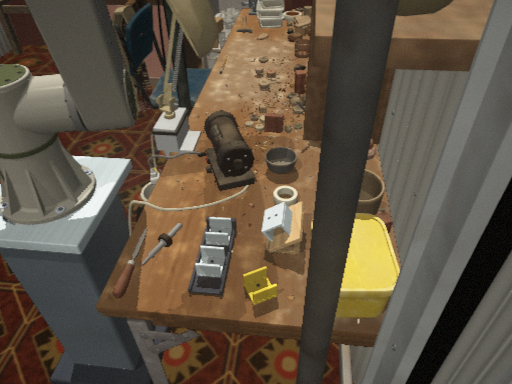

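The top view shows the tray at about (300,220) with two channels, and the rest with the long channel at about (273,165). The yellow decoy is at (330,178), the tape roll at (222,163) and the bowl at (168,170). I'll zoom in on these.

```bash
python3 - <<'E'
from h import *
crop('top0',235,135,365,245,6,'top0c')
crop('scene0',180,190,310,305,6,'scene0c')
p,X,m=cloud('top0')
for v in (150,158,165,172,178): print(v,[tuple((X[v,u]*1000).astype(int)) for u in range(244,302,6)])
for v in (208,214,219,225,231): print(v,[tuple((X[v,u]*1000).astype(int)) for u in range(262,342,5)])
E
```

```text
150 [(np.int64(621), np.int64(-20), np.int64(1)), (np.int64(611), np.int64(-34), np.int64(51)), (np.int64(611), np.int64(-48), np.int64(52)), (np.int64(611), np.int64(-62), np.int64(51)), (np.int64(612), np.int64(-77), np.int64(51)), (np.int64(612), np.int64(-91), np.int64(51)), (np.int64(612), np.int64(-105), np.int64(52)), (np.int64(612), np.int64(-119), np.int64(52)), (np.int64(612), np.int64(-133), np.int64(53)), (np.int64(623), np.int64(-156), np.int64(0))]
158 [(np.int64(601), np.int64(-20), np.int64(0)), (np.int64(594), np.int64(-34), np.int64(41)), (np.int64(594), np.int64(-49), np.int64(43)), (np.int64(591), np.int64(-62), np.int64(60)), (np.int64(590), np.int64(-76), np.int64(62)), (np.int64(591), np.int64(-90), np.int64(61)), (np.int64(592), np.int64(-104), np.int64(59)), (np.int64(592), np.int64(-119), np.int64(58)), (np.int64(595), np.int64(-135), np.int64(43)), (np.int64(603), np.int64(-155), np.int64(0))]
165 [(np.int64(583), np.int64(-20), np.int64(1)), (np.int64(579), np.int64(-35), np.int64(30)), (np.int64(578), np.int64(-49), np.int64(31)), (np.int64(573), np.int64
[... 4279 characters left out ...]
(np.int64(420), np.int64(-77), np.int64(29)), (np.int64(420), np.int64(-91), np.int64(12)), (np.int64(420), np.int64(-103), np.int64(11)), (np.int64(420), np.int64(-115), np.int64(11)), (np.int64(420), np.int64(-127), np.int64(10)), (np.int64(421), np.int64(-139), np.int64(13)), (np.int64(421), np.int64(-152), np.int64(12)), (np.int64(421), np.int64(-164), np.int64(11)), (np.int64(421), np.int64(-176), np.int64(11)), (np.int64(421), np.int64(-189), np.int64(10)), (np.int64(421), np.int64(-200), np.int64(11)), (np.int64(421), np.int64(-213), np.int64(11)), (np.int64(422), np.int64(-225), np.int64(10)), (np.int64(422), np.int64(-238), np.int64(9)), (np.int64(422), np.int64(-252), np.int64(1))]
```

View pics/top0c.png

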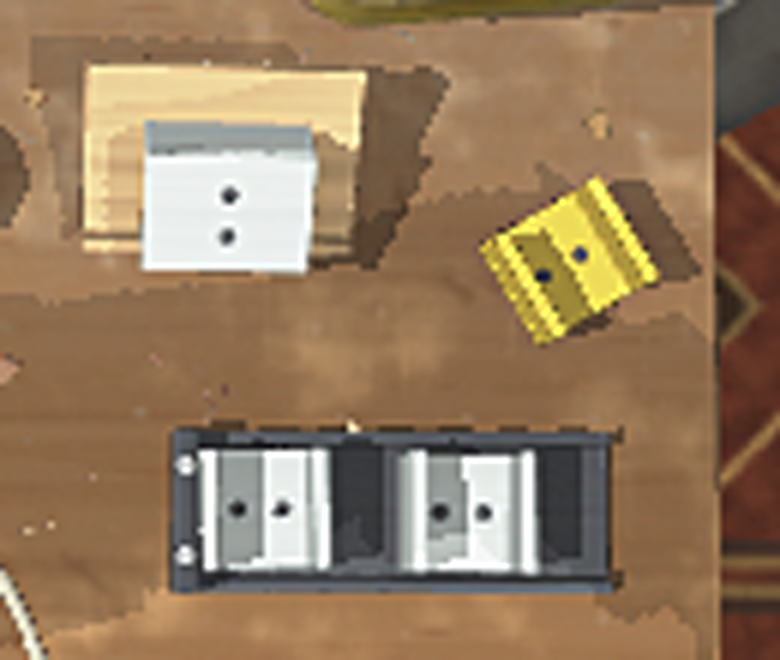

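View pics/scene0c.png

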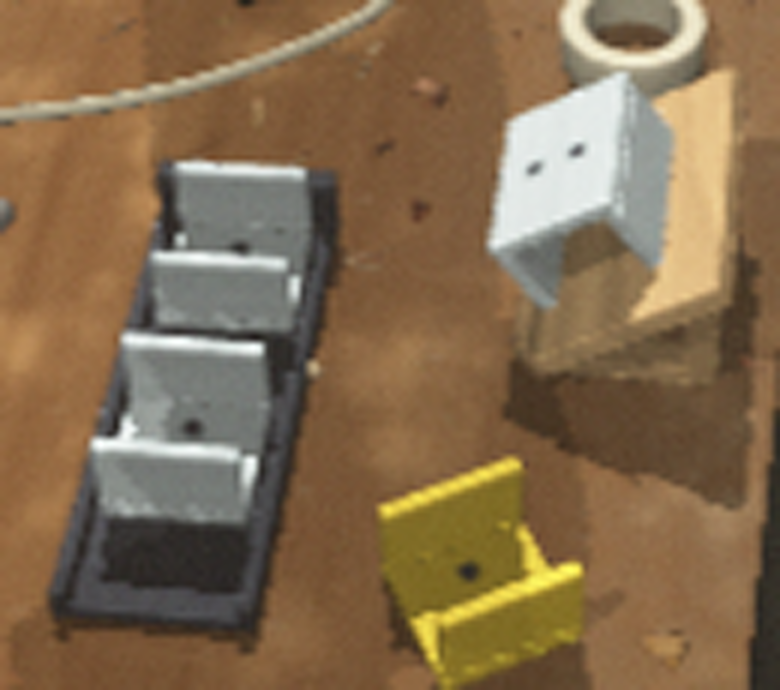

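View pics/wrist0.png

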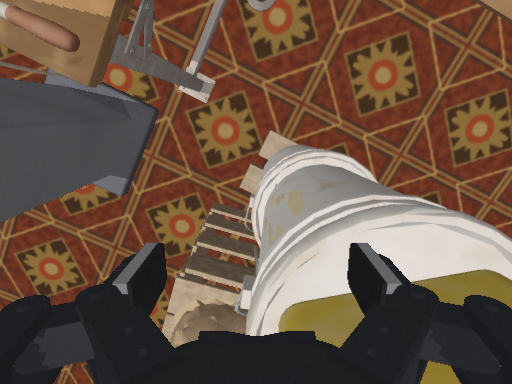

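```bash
python3 - <<'E'
from h import *
p,X,m=cloud('top0')
P=X*1000
def rect(mask,name):
    q=P[mask]; r=cv2.minAreaRect(q[:,:2].astype(np.float32)); print(name,mask.sum(),'c',np.round(r[0],1),'sz',np.round(r[1],1),'ang',round(r[2],2),'z',np.median(q[:,2]).round(1))
x,y,z=P[...,0],P[...,1],P[...,2]
box=m&(x>405)&(x<495)&(y>-270)&(y<-60)&(z<60)
rect(box&(z>7),'tray all'); 
for nm,a,b in(('front',410,425),('back',474,490)):
    q=P[box&(z>8)&(z<16)&(x>a)&(x<b)&(y<-95)&(y>-235)]; print(nm,np.polyfit(q[:,1],q[:,0],1),q[:,0].min(),q[:,0].max())
# channel tips
q=box&(z>25); qq=P[q]; 
h,e=np.histogram(qq[:,1],np.arange(-230,-70,2)); print([(int(a),int(b)) for a,b in zip(e,h) if b])
for a,b in((-90,-70),(-140,-115),(-180,-150),(-220,-190)):
    s=qq[(qq[:,1]>a)&(qq[:,1]<b)]
    if len(s): print(a,b,np.median(s,0).round(1),s[:,0].min(),s[:,0].max(),np.polyfit(s[:,0],s[:,1],1).round(4))
# long
g=m&(x>535)&(x<605)&(y>-130)&(y<-52)&(z>44)&(p.min(-1)>200)
q=P[g]; print(len(q))
c=q.mean(0);u,s,vt=np.linalg.svd(q-c); n=vt[2]*np.sign(vt[2][2]); print('c',c,'n',n,'tilt',np.degrees(np.arccos(n[2])),'az',np.degrees(np.arctan2(n[1],n[0])), 'res',s[2]/len(q)**.5)
ex=np.cross([0,1,0],n);ex/=np.linalg.norm(ex);ey=np.cross(n,ex)
uv=np.stack([(q-c)@ex,(q-c)@ey],1).astype(np.float32); r=cv2.minAreaRect(uv);print(r)
cc=c+r[0][0]*ex+r[0][1]*ey;print('web top centre',cc,'centre',cc-17*n)
# rest
g=m&(x>535)&(x<660)&(y>-150)&(y<-20)&(z>8)&(z<60)&~g; rect(g,'rest')
# high
g=m&(z>120)&(x>0.0)&(x<800)&(y>-500)&(y<300)
print(g.sum()); 
for a in range(0,800,100):
    print(a,[int(np.percentile(z[m&(x>a)&(x<a+100)&(y>b)&(y<b+100)],99)) if (m&(x>a)&(x<a+100)&(y>b)&(y<b+100)).sum()>5 else None for b in range(-600,400,100)])
s=manip.observe();print(R.from_quat(s['tcp_rot']).as_matrix().round(3))
E
```

```text
tray all 1435 c [ 448.3 -158.5] sz [ 65.2 179.3] ang 0.16 z 12.2
front [-1.18101168e-02  4.17085720e+02] 415.71396781006985 424.0134125088717
back [-1.35342580e-02  4.76385211e+02] 474.60281158445025 480.89212941280545
[(-214, 10), (-212, 6), (-210, 16), (-208, 40), (-206, 1), (-168, 20), (-166, 20), (-164, 21), (-130, 20), (-128, 20), (-126, 20), (-124, 1), (-88, 2), (-86, 13), (-84, 7), (-82, 26), (-80, 7), (-78, 22), (-76, 28), (-74, 28)]
-90 -70 [449.3 -75.5  29.4] 415.9326840016555 480.55324207035505 [ 1.40000e-02 -8.31216e+01]
-140 -115 [ 449.8 -126.7   38.4] 426.13232151770995 473.576008048534 [ 1.060000e-02 -1.315113e+02]
-180 -150 [ 448.  -164.7   38.8] 426.66988078783913 471.6740960846088 [-5.00000e-04 -1.64445e+02]
-220 -190 [ 446.2 -207.7   38.3] 424.91284320505065 472.5553985190177 [ 2.910000e-02 -2.216476e+02]
521
c [563.79949694 -87.5543099   60.55786073] n [-0.56460846  0.00598326  0.8253372 ] tilt 34.37730728129952 az 179.39284885036523 res 1.4840995923414038
((-0.9170627593994141, -0.4499702453613281), (48.913421630859375, 64.89349365234375), 0.8129621148109436)
web top centre [563.04107727 -88.00427209  60.04229216] centre [572.6394211  -88.1059875   46.01155983]
rest 974 c [602.3 -89.1] sz [116.2 118.4] ang 87.39 z 47.9
67218
0 [68, -770, -770, -771, 2, 2, None, -673, -770, None]
100 [114, None, None, None, 3, 2, -79, 261, -161, None]
200 [115, 314, None, 24, 16, 512, 462, 494, None, 349]
300 [-771, None, None, 5, 30, 19, 498, 588, 472, 4]
400 [-768, None, None, 40, 40, 39, 465, 463, 123, 16]
500 [-771, None, None, 35, 71, 73, 21, 39, 11, 56]
600 [-770, None, 527, 581, 581, 567, 570, 571, 544, 280]
700 [-770, 405, 440, 102, 101, 127, 127, 3, 247, None]
[[-0.     0.897  0.441]
 [ 0.001  0.441 -0.897]
 [-1.     0.    -0.001]]
```

```bash
python3 - <<'E'
from h import *
for t in('top0','scene0'):
    p,X,m=cloud(t); P=X*1000; x,y,z=P[...,0],P[...,1],P[...,2]
    for nm,f in (('max',99),):
      print(t)
      for a in range(-100,750,50):
        row=[]
        for b in range(-350,300,50):
            g=m&(x>a)&(x<a+50)&(y>b)&(y<b+50)&(z>150)&(z<850)
            row.append(f'{int(np.percentile(z[g],2))}-{int(np.percentile(z[g],98))}' if g.sum()>4 else '.')
        print(a,row)
crop('top0',100,220,300,384,4,'lamp')
E
```

```text
top0
-100 ['.', '.', '.', '.', '.', '.', '.', '.', '.', '.', '.', '.', '.']
-50 ['.', '.', '.', '.', '.', '.', '.', '.', '.', '.', '.', '.', '.']
0 ['.', '.', '.', '.', '.', '.', '.', '.', '.', '.', '.', '.', '.']
50 ['.', '.', '.', '.', '.', '.', '.', '.', '.', '.', '.', '.', '.']
100 ['.', '.', '.', '.', '.', '.', '.', '.', '.', '.', '.', '.', '.']
150 ['.', '.', '.', '.', '.', '.', '.', '.', '.', '.', '.', '.', '.']
200 ['.', '.', '.', '.', '.', '.', '.', '210-444', '202-420', '205-347', '.', '.', '.']
250 ['.', '.', '.', '.', '.', '463-517', '326-500', '230-466', '.', '490-496', '464-493', '.', '.']
300 ['.', '.', '.', '.', '.', '.', '.', '.', '476-498', '495-504', '472-499', '451-471', '.']
350 ['.', '.', '.', '.', '.', '.', '.', '401-464', '447-497', '447-588', '364-588', '370-449', '.']
400 ['.', '.', '.', '.', '.', '.', '.', '386-433', '390-466', '367-465', '356-433', '.', '.']
450 ['.', '.', '.', '.', '.', '.', '.', '.', '.', '.', '.', '.', '.']
500 ['.', '.', '.', '.', '.', '.', '.', '.', '.', '.', '.', '.', '.']
550 ['.', '.', '.', '.', '.', '.', '.', '.', '.', '.', '.', '
[... 1157 characters left out ...]
'315-335', '331-388', '.']
350 ['.', '.', '.', '.', '.', '.', '.', '373-438', '317-437', '303-316', '305-320', '.', '.']
400 ['.', '.', '.', '.', '.', '.', '.', '370-430', '332-433', '321-415', '.', '.', '.']
450 ['.', '.', '.', '.', '.', '.', '.', '.', '.', '.', '.', '.', '.']
500 ['.', '.', '.', '.', '.', '.', '.', '.', '.', '.', '.', '.', '.']
550 ['.', '.', '.', '.', '.', '.', '.', '.', '.', '.', '.', '.', '.']
600 ['171-543', '475-504', '486-504', '477-504', '.', '.', '.', '.', '.', '.', '.', '.', '152-370']
650 ['175-544', '475-523', '503-512', '.', '.', '.', '.', '.', '.', '.', '.', '.', '152-229']
700 ['475-503', '475-523', '503-520', '.', '.', '.', '.', '.', '.', '.', '.', '.', '.']
```

View pics/lamp.png

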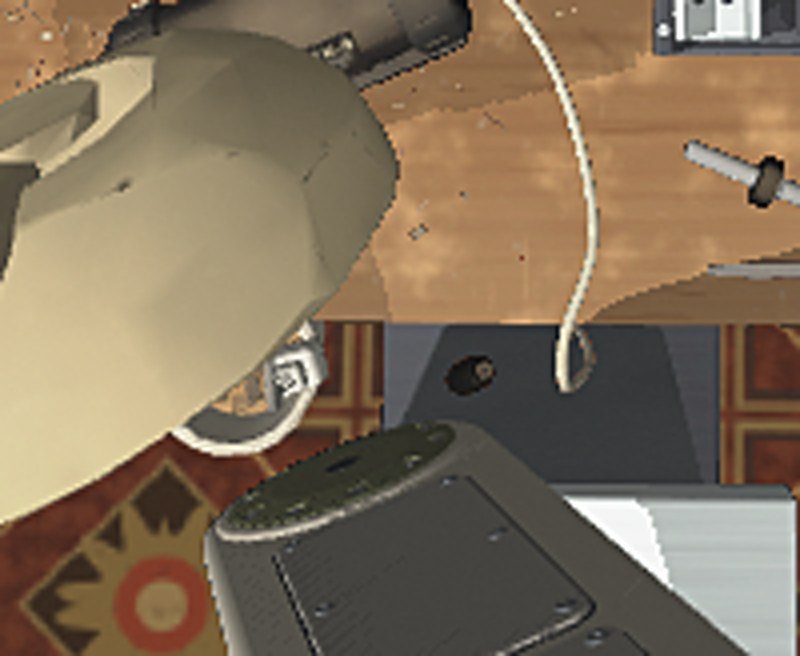

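```bash
cat >> h.py <<'E'
def goal(az,tilt=0):
    """tool frame: z azimuth az deg; fingers down, then tilted so that the tool x leans towards world direction perpendicular (tool y-) by tilt deg about tool z"""
    a=np.radians(az); z=np.array([np.cos(a),np.sin(a),0]); x=np.array([0,0,-1.]); y=np.cross(z,x)
    M=np.stack([x,y,z],1); return M@R.from_rotvec([0,0,np.radians(tilt)]).as_matrix()
def rel(pos,M):
    s=manip.observe(); C=R.from_quat(s['tcp_rot']).as_matrix(); p=np.array(s['eef_pos'])*1000
    d=C.T@(np.array(pos)-p); w=R.from_matrix(C.T@M).as_rotvec()
    print('t',round(s['time'],2),'now',p.round(1),'rel',d.round(1),w.round(4),'gap',round(s['finger_gap'],3),'F',np.round(s['ft_force'],1),'q',np.round(s['joints'],3)); return d,w
E
python3 - <<'E'
from h import *
rel([448,-262,130],goal(0.7)); print(goal(0.7).round(3)); print(goal(90,35).round(2),goal(90,-35).round(2))
E
```

```text
t 0.15 now [ 253.5 -515.7  230.6] rel [ 100.9  286.4 -141.7] [-1.1262e+00 -1.1000e-03 -1.0000e-03] gap 1.0 F [ 1.  -0.2  0.1] q [-1.254  0.314  0.045  1.304  0.     1.431]
[[ 0.    -0.012  1.   ]
 [ 0.     1.     0.012]
 [-1.     0.     0.   ]]
[[-0.57 -0.82  0.  ]
 [ 0.    0.    1.  ]
 [-0.82  0.57  0.  ]] [[ 0.57 -0.82  0.  ]
 [-0.    0.    1.  ]
 [-0.82 -0.57  0.  ]]
```

send_rows --pt "0 140 -70 -0.56 0 0 50" --pt "0 140 -70 -0.56 0 0 24" --pt "0 140 -70 -0.56 0 0 24" --pt "0 140 -70 -0.56 0 0 24"

```text
time: 0.55
eef_pos: [0.3504, -0.3871, 0.2312]
tcp_rot: [0.191, 0.681, -0.189, 0.681]
ft_force: [-0.8, -0.5, 0.2]
finger_gap: 0.333
```

```bash
python3 - <<'E'
from h import *
rel([448,-262,130],goal(0.7))
grab('top','top1');grab('scene','scene1')
cv2.imwrite('pics/both1.png',np.vstack([cv2.imread('pics/top1.png'),cv2.imread('pics/scene1.png')])[:,:][::1,::1])
a=np.hstack([cv2.imread('pics/top1.png'),cv2.imread('pics/scene1.png')]);cv2.imwrite('pics/both1.png',cv2.resize(a,(800,300)))
E
```

```text
t 0.55 now [ 350.4 -387.1  231.2] rel [101.5 157.3  18.9] [-5.557e-01 -4.000e-04 -2.200e-03] gap 0.333 F [-0.8 -0.5  0.2] q [-9.900e-01  2.120e-01 -8.900e-02  1.272e+00  1.000e-03  1.125e+00]
```

View pics/both1.png

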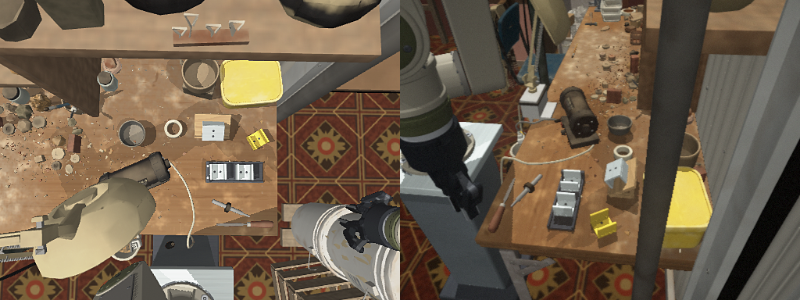

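The gripper is now in view at about (370,225) in the left (top) picture. The elbow is below the lamp shade there and clear of it, so I'm going on.

send_rows --pt "60 157 19 -0.556 0 0 24" --pt "60 157 19 -0.556 0 0 24" --pt "60 157 19 -0.556 0 0 24" --pt "60 157 19 -0.556 0 0 24" --pt "60 157 19 -0.556 0 0 24"

```text
time: 1.15
eef_pos: [0.4473, -0.2665, 0.1697]
tcp_rot: [-0.0, 0.708, 0.002, 0.706]
ft_force: [0.2, -0.8, -0.7]
finger_gap: 0.281
```

```bash
python3 - <<'E'
from h import *
rel([448,-262,16],goal(0.7))
grab('top','top2');grab('scene','scene2');grab('wrist','wrist2')
a=np.hstack([cv2.imread('pics/top2.png'),cv2.imread('pics/scene2.png')]);cv2.imwrite('pics/both2.png',cv2.resize(a,(800,300)))
E
```

```text
t 1.15 now [ 447.3 -266.5  169.7] rel [153.7   4.2   1.1] [-0.0093 -0.0021 -0.0019] gap 0.281 F [ 0.2 -0.8 -0.7] q [-0.692  0.238 -0.208  1.127  0.     0.876]
```

View pics/both2.png

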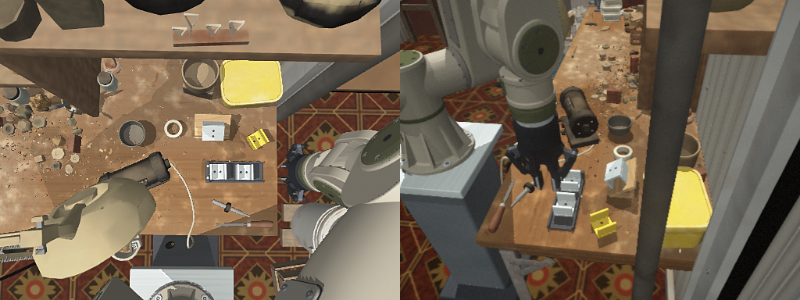

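View pics/wrist2.png

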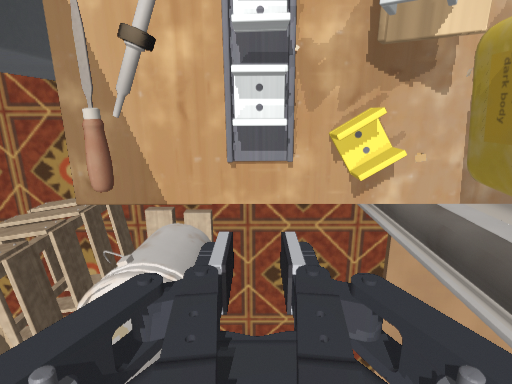

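The wrist picture shows the tray from above: its open end is at (260,160), the slide channel spans rows 65–125, and the fingers are lined up at column 260. Next I'll measure it in this view.

```bash
python3 - <<'E'
from h import *
p,X,m=cloud('wrist2'); P=X*1000;x,y,z=P[...,0],P[...,1],P[...,2]
box=m&(x>400)&(x<500)&(y>-256)&(y<-90)&(z<60)
for v in (40,55,75,85,100,115,135,145,155,160): 
    r=[u for u in range(200,320) if box[v,u] and z[v,u]>8]
    print(v,'y',y[v,260].round(1),'x lo/hi',x[v,r[0]].round(1) if r else None,x[v,r[-1]].round(1) if r else None)
for u in (240,250,260,270,280): print(u,[(int(y[v,u]),int(z[v,u])) for v in list(range(8,34,3))+list(range(60,74,2))+list(range(110,130,2))+list(range(154,168,2))])
crop('wrist2',200,0,320,180,4,'w2c')
E
```

```text
40 y -138.3 x lo/hi 417.4 482.2
55 y -151.3 x lo/hi 417.8 481.7
75 y -169.7 x lo/hi 417.4 482.0
85 y -178.0 x lo/hi 416.9 482.4
100 y -191.5 x lo/hi 417.6 481.9
115 y -205.2 x lo/hi 417.2 482.4
135 y -224.6 x lo/hi 417.6 483.0
145 y -234.5 x lo/hi 417.2 482.2
155 y -244.6 x lo/hi 418.1 482.5
160 y -249.6 x lo/hi 418.0 482.5
240 [(-114, 11), (-116, 10), (-126, 37), (-128, 39), (-130, 38), (-131, 34), (-131, 24), (-131, 15), (-131, 3), (-155, 4), (-157, 5), (-159, 5), (-165, 38), (-166, 38), (-168, 39), (-169, 38), (-200, 9), (-202, 10), (-204, 9), (-206, 10), (-207, 17), (-209, 38), (-210, 39), (-212, 39), (-215, 4), (-217, 3), (-243, 4), (-245, 4), (-247, 3), (-249, 4), (-252, 0), (-254, 0), (-256, 0)]
250 [(-114, 10), (-116, 9), (-126, 37), (-128, 38), (-130, 37), (-131, 32), (-131, 23), (-131, 15), (-131, 4), (-155, 4), (-157, 5), (-159, 4), (-165, 38), (-166, 38), (-168, 38), (-169, 36), (-200, 11), (-202, 10), (-204, 11), (-206, 11), (-207, 19), (-209, 38), (-210, 39), (-212, 38), (-215, 5), (-217, 4), (-243, 5), (-245, 4), (-247, 4), (-249, 4), (-252, 0), (-254, 0), (-256, -1)]

[... 464 characters left out ...]
 (-130, 20), (-130, 10), (-131, 3), (-155, 5), (-157, 6), (-158, 3), (-165, 40), (-166, 39), (-168, 39), (-169, 36), (-200, 10), (-202, 10), (-204, 10), (-206, 11), (-207, 25), (-209, 37), (-210, 38), (-212, 38), (-215, 4), (-217, 4), (-243, 4), (-245, 5), (-247, 4), (-249, 3), (-252, -2), (-254, 0), (-256, 0)]
280 [(-114, 11), (-116, 11), (-126, 38), (-128, 38), (-130, 38), (-130, 29), (-130, 20), (-130, 8), (-131, 4), (-155, 5), (-157, 4), (-159, 4), (-165, 39), (-166, 39), (-168, 39), (-169, 35), (-200, 10), (-202, 11), (-204, 10), (-206, 11), (-207, 28), (-209, 38), (-210, 38), (-212, 38), (-215, 3), (-217, 7), (-243, 5), (-245, 4), (-247, 3), (-249, 4), (-252, -1), (-254, 0), (-256, 0)]
```

View pics/w2c.png

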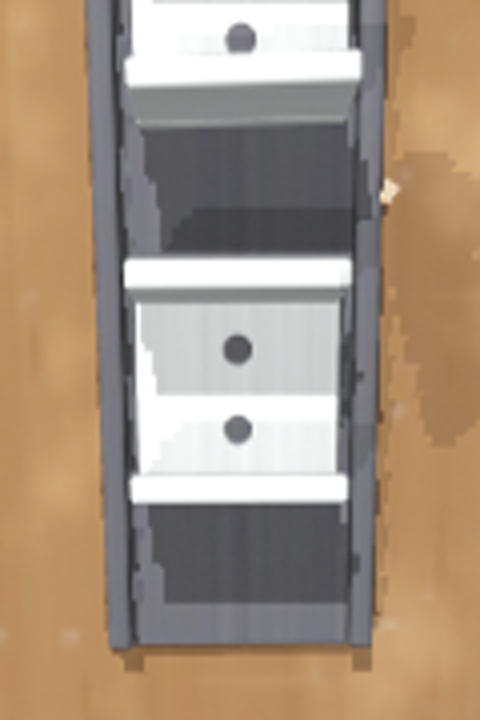

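```bash
python3 - <<'E'
from h import *
rel([450,-262,16],goal(0.4))
E
```

```text
t 1.3 now [ 446.8 -269.4  171.5] rel [155.5   7.5   3.1] [-0.0093  0.      0.0008] gap 0.282 F [-0.2 -0.2  0.7] q [-6.960e-01  2.360e-01 -2.060e-01  1.128e+00 -1.000e-03  8.770e-01]
```

send_rows --pt "50 7 3 -0.009 0 0 24" --pt "100 7 3 -0.009 0 0 24" --pt "135 7 3 -0.009 0 0 24" --pt "155 7 3 -0.009 0 0 24" --pt "155 7 3 -0.009 0 0 24"

```text
time: 1.8
eef_pos: [0.4475, -0.2612, 0.0139]
tcp_rot: [-0.001, 0.709, 0.003, 0.706]
ft_force: [-0.5, 0.3, -0.0]
finger_gap: 0.283
```

```bash
python3 - <<'E'
from h import *
rel([450,-230,16],goal(0.4))
grab('wrist','wrist3');rel([450,-230,16],goal(0.4))
E
```

```text
t 1.8 now [ 447.5 -261.2   13.9] rel [-2.  31.2  2.7] [-0.0007 -0.0041 -0.0029] gap 0.283 F [-0.5  0.3 -0. ] q [-0.683  0.381 -0.434  0.761 -0.     0.881]
t 1.85 now [ 448.8 -262.    15.7] rel [-0.3 32.   1.4] [ 0.     -0.0018 -0.0011] gap 0.282 F [-0.3 -0.3  0.8] q [-0.683  0.379 -0.431  0.762 -0.     0.881]
```

View pics/wrist3.png

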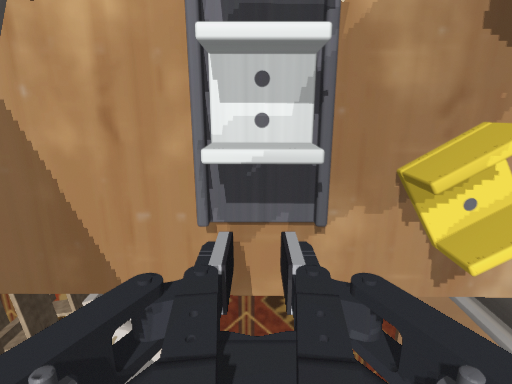

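The fingers straddle the tray's centre line and face the channel's right leg (row 155). I'll push now.

send_rows --pt "0 15 1 0 0 0 24" --pt "0 26 1 0 0 0 24" --pt "0 33 1 0 0 0 24" --pt "0 39 1 0 0 0 24" --pt "0 45 1 0 0 0 24"

```text
time: 2.35
eef_pos: [0.4513, -0.2158, 0.0171]
tcp_rot: [-0.005, 0.707, 0.004, 0.708]
ft_force: [-0.6, -1.5, 0.9]
finger_gap: 0.28
```

send_rows --pt "0 5 0 0 0 0 24" --pt "0 10 0 0 0 0 24" --pt "0 14 0 0 0 0 24" --pt "0 17 0 0 0 0 24" --pt "0 19 0 0 0 0 24"

```text
time: 2.85
eef_pos: [0.4504, -0.1968, 0.0162]
tcp_rot: [-0.004, 0.707, 0.004, 0.707]
ft_force: [-0.7, -1.5, 0.5]
finger_gap: 0.28
```

```bash
python3 - <<'E'
from h import *
grab('wrist','wrist4');rel([450,-192,16],goal(0.4))
crop('wrist4',150,0,370,300,2,'w4c')
E
```

```text
t 2.9 now [ 450.3 -196.5   16.2] rel [ 0.2  4.5 -0.2] [ 0.0042 -0.0002 -0.0003] gap 0.28 F [-0.6  0.7  0.2] q [-0.575  0.332 -0.504  0.735  0.     0.984]
```

View pics/w4c.png

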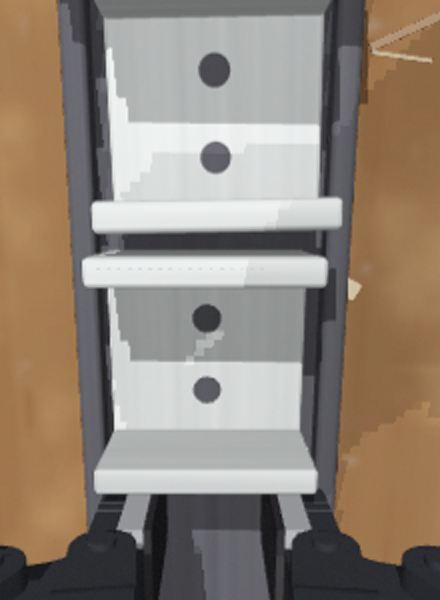

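About 4–5 mm of gap is left. I'll keep pushing slowly and watch the force.

send_rows --pt "0 2 0 0 0 0 24" --pt "0 4 0 0 0 0 24" --pt "0 5 0 0 0 0 24" --pt "0 6 0 0 0 0 24"

```text
time: 3.3
eef_pos: [0.4502, -0.1913, 0.0162]
tcp_rot: [-0.004, 0.707, 0.004, 0.707]
ft_force: [-0.8, -2.9, -0.9]
finger_gap: 0.282
```

```bash
python3 - <<'E'
from h import *
grab('wrist','wrist5');rel([450,-192,16],goal(0.4))
crop('wrist5',150,0,370,300,2,'w5c')
E
```

```text
t 3.35 now [ 450.2 -191.3   16.2] rel [ 0.2 -0.7 -0.2] [ 0.0039 -0.0006  0.001 ] gap 0.283 F [-1.  -2.5 -0.5] q [-0.565  0.328 -0.509  0.733 -0.001  0.995]
```

View pics/w5c.png

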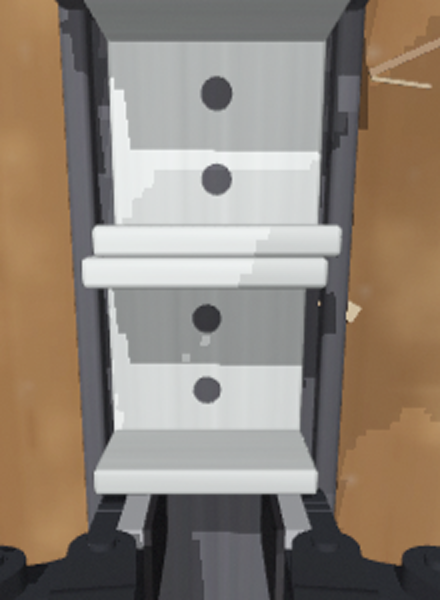

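send_rows --pt "0 1 0 0 0 0 24" --pt "0 2 0 0 0 0 24" --pt "0 3 0 0 0 0 24" --pt "0 3 0 0 0 0 24"

```text
time: 3.75
eef_pos: [0.4504, -0.1912, 0.0169]
tcp_rot: [-0.006, 0.707, 0.001, 0.707]
ft_force: [-2.9, -11.3, -0.1]
finger_gap: 0.283
```

```bash
python3 - <<'E'
from h import *
grab('wrist','wrist6');rel([450,-192,16],goal(0.4))
crop('wrist6',150,0,370,300,2,'w6c')
E
```

```text
t 3.8 now [ 450.4 -191.2   16.8] rel [ 0.9 -0.8 -0.4] [ 0.0025 -0.0007  0.0067] gap 0.283 F [ -4.3 -11.2   0.3] q [-0.562  0.326 -0.511  0.731 -0.006  0.999]
```

View pics/w6c.png

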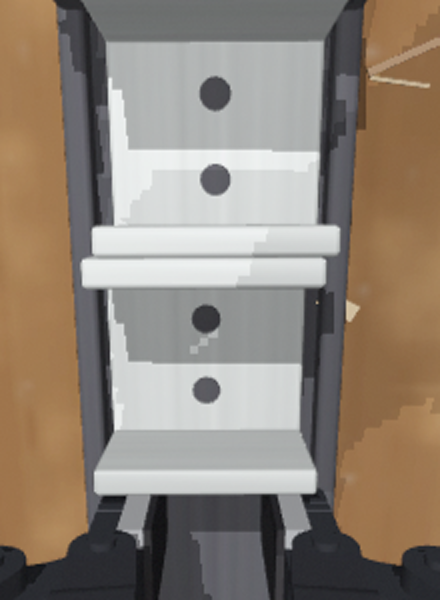

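The force reached 11 N with no further motion, so the two channels are butted firmly against the stop. I'll back off, lift, and head for the rest.

send_rows --pt "0 -12 0 0 0 0 24" --pt "0 -25 0 0 0 0 24" --pt "-40 -30 0 0 0 0 30" --pt "-90 -30 0 0 0 0 85" --pt "-130 -30 0 0 0 0 85"

```text
time: 4.3
eef_pos: [0.4508, -0.2186, 0.1483]
tcp_rot: [-0.003, 0.707, 0.004, 0.707]
ft_force: [0.7, -1.3, 0.6]
finger_gap: 0.677
```

```bash
python3 - <<'E'
from h import *
n=np.array([-np.sin(np.radians(35)),0,np.cos(np.radians(35))]); c=np.array([572.6,-88.1,46.])
pre=c+n*(-13+75)
print(pre); rel(pre,goal(90,-35))
# finger tips in tool frame
for t,pos,q in (('wrist0',[253.45,-515.55,230.4],[0.37422883,0.60072097,-0.37338173,0.5997276]),('wrist6',[450.4,-191.2,16.8],None)):
    p,X,m=cloud(t); C=R.from_quat(q).as_matrix() if q else goal(0.4)
    T=(X*1000-np.array(pos))@C
    g=m&(abs(T[...,1])<20)&(abs(T[...,2])<62)&(T[...,0]>-60)&(T[...,0]<12)
    for lo,hi in((-62,0),(0,62)):
        s=T[g&(T[...,2]>lo)&(T[...,2]<hi)]
        print(t,len(s),'x max',np.percentile(s[:,0],[90,98,100]).round(1),'z',np.percentile(s[s[:,0]>np.percentile(s[:,0],80)][:,2],[2,50,98]).round(1),'y',np.percentile(s[:,1],[1,99]).round(1))
E
```

```text
[537.03826095 -88.1         96.78742675]
t 4.3 now [ 450.8 -218.6  148.3] rel [ 51.7 129.6  87.5] [-1.5077 -0.4743 -0.48  ] gap 0.677 F [ 0.7 -1.3  0.6] q [-6.120e-01  2.130e-01 -2.960e-01  1.062e+00  1.000e-03  9.480e-01]
wrist0 3241 x max [-21.3 -15.4 -11.9] z [-54.5 -42.5 -42.1] y [-9.6 14. ]
wrist0 3206 x max [-21.3 -15.6 -12.1] z [42.5 43.  55. ] y [-9.9 13.9]
wrist6 8484 x max [ 4.9 11.5 12. ] z [-33.  -14.5  -0.8] y [-14.9  19.3]
wrist6 8344 x max [ 5.2 11.6 12. ] z [ 0.6 13.8 31.8] y [-15.   19.3]
```

```bash
python3 - <<'E'
from h import *
rel([490,-150,190],goal(50,-20))
E
```

```text
t 4.3 now [ 450.8 -218.6  148.3] rel [-41.6  68.3  39.9] [-0.8535 -0.1495 -0.3272] gap 0.677 F [ 0.7 -1.3  0.6] q [-6.120e-01  2.130e-01 -2.960e-01  1.062e+00  1.000e-03  9.480e-01]
```

send_rows --pt "-35 55 32 -0.66 -0.12 -0.25 85" --pt "-35 55 32 -0.66 -0.12 -0.25 85" --pt "-35 55 32 -0.66 -0.12 -0.25 85" --pt "-35 55 32 -0.66 -0.12 -0.25 85" --pt "-35 55 32 -0.66 -0.12 -0.25 85"

```text
time: 4.8
eef_pos: [0.4821, -0.1622, 0.1814]
tcp_rot: [-0.321, 0.618, 0.147, 0.703]
ft_force: [0.2, -0.2, -0.5]
finger_gap: 0.998
```

```bash
python3 - <<'E'
from h import *
rel([530,-88,125],goal(90,-35))
grab('top','top7');grab('scene','scene7')
a=np.hstack([cv2.imread('pics/top7.png'),cv2.imread('pics/scene7.png')]);cv2.imwrite('pics/both7.png',cv2.resize(a,(800,300)))
E
```

```text
t 4.8 now [ 482.1 -162.2  181.4] rel [49.5 42.  82.3] [-0.8158 -0.3537 -0.3024] gap 0.998 F [ 0.2 -0.2 -0.5] q [-0.428  0.013 -0.481  0.818 -0.092  0.45 ]
```

View pics/both7.png

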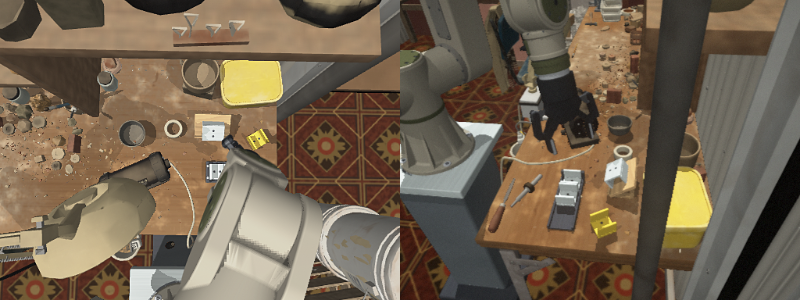

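The arm is clear of the lamp, whose shade ends at column 155 while the arm starts at about 205. I'll continue the rotation.

send_rows --pt "25 21 41 -0.41 -0.177 -0.151 85" --pt "25 21 41 -0.41 -0.177 -0.151 85" --pt "25 21 41 -0.41 -0.177 -0.151 85" --pt "25 21 41 -0.41 -0.177 -0.151 85"

```text
time: 5.3
eef_pos: [0.5046, -0.1255, 0.1516]
tcp_rot: [-0.484, 0.488, 0.243, 0.684]
ft_force: [-0.1, -0.2, 0.3]
finger_gap: 0.995
```

```bash
python3 - <<'E'
from h import *
rel([530,-88,125],goal(90,-35))
grab('top','top8');grab('scene','scene8');grab('wrist','wrist8')
a=np.hstack([cv2.imread('pics/top8.png'),cv2.imread('pics/scene8.png')]);cv2.imwrite('pics/both8.png',cv2.resize(a,(800,300)))
E
```

```text
t 5.3 now [ 504.6 -125.5  151.6] rel [29.1  6.3 43.3] [-0.4142 -0.1776 -0.1549] gap 0.995 F [-0.1 -0.2  0.3] q [-0.421 -0.073 -0.715  0.486  0.039  0.047]
```

View pics/both8.png

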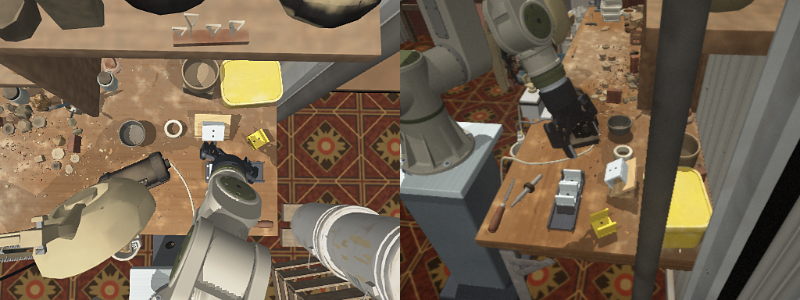

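View pics/wrist8.png

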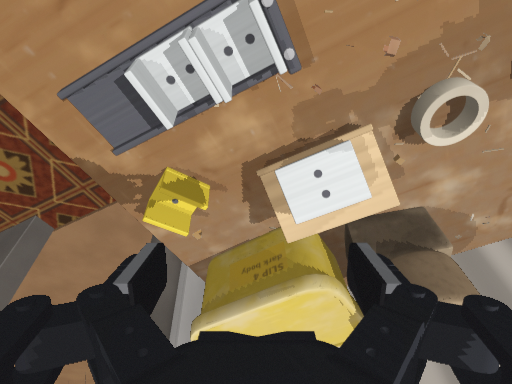

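The arm still clears the lamp. The wrist view shows the long channel's web at about (323,182) and the butted pair at top. I'm continuing to the pre-grasp pose.

send_rows --pt "29 6 43 -0.414 -0.177 -0.155 85" --pt "29 6 43 -0.414 -0.177 -0.155 85" --pt "29 6 43 -0.414 -0.177 -0.155 85" --pt "29 6 43 -0.414 -0.177 -0.155 85"

```text
time: 5.85
eef_pos: [0.5315, -0.0889, 0.1257]
tcp_rot: [0.628, -0.326, -0.326, -0.627]
ft_force: [0.2, 0.2, -0.0]
finger_gap: 0.995
```

```bash
python3 - <<'E'
from h import *
rel([530,-88,125],goal(90,-35))
grab('wrist','wrist9')
rel([530,-88,125],goal(90,-35))
p,X,m=cloud('wrist9');P=X*1000;x,y,z=P[...,0],P[...,1],P[...,2]
g=m&(x>530)&(x<612)&(y>-135)&(y<-45)&(z>40)&(z<80)&(p.min(-1)>190)
c=np.median(P[g],0)
for i in range(3):
    q=P[g]; 
    u,s,vt=np.linalg.svd(q-q.mean(0)); n=vt[2]*np.sign(vt[2][2]); c=q.mean(0)
    g=g&(abs((P-c)@n)<4)
q=P[g];print(len(q),'c',c,'n',n,'tilt',np.degrees(np.arccos(n[2])),np.degrees(np.arctan2(n[1],n[0])),'rms',s[2]/len(q)**.5)
ex=np.cross([0,1,0],n);ex/=np.linalg.norm(ex);ey=np.cross(n,ex)
uv=np.stack([(q-c)@ex,(q-c)@ey],1).astype(np.float32); r=cv2.minAreaRect(uv);print(r)
cc=c+r[0][0]*ex+r[0][1]*ey;print('webtop',cc,'centre',cc-17*n, ey)
b=m&(x>530)&(x<650)&(y>-150)&(y<-20)&(z>10)&(z<60)&(p[...,2]<170)
q=P[b];print('board y',np.percentile(q[:,1],[1,99]))
vis=p.copy();vis[g]=[255,0,0];cv2.imwrite('pics/w9v.png',vis[:,:,::-1])
E
```

```text
t 5.85 now [531.5 -88.9 125.7] rel [-0.3  1.6  0.9] [ 0.0015 -0.0004  0.0006] gap 0.995 F [ 0.2  0.2 -0. ] q [-0.46  -0.067 -0.883  0.194  0.257 -0.387]
t 5.9 now [531.8 -89.4 126. ] rel [-0.2  2.   1.4] [ 0.0003 -0.0013  0.0007] gap 0.993 F [ 0.3 -0.2  0.4] q [-0.46  -0.067 -0.882  0.195  0.257 -0.386]
5537 c [563.21498597 -88.15974218  59.11147294] n [-0.57287944  0.00557956  0.81962065] tilt 34.953162567468134 179.44198531492862 rms 0.643724315290416
((0.5051727294921875, -0.5024909973144531), (65.40768432617188, 49.48505401611328), 89.38501739501953)
webtop [563.62743622 -88.66222535  59.40317851] centre [573.36638677 -88.75707787  45.46962745] [ 0.00319647  0.99998443 -0.00457319]
board y [-144.38773728  -33.51854026]
```

View pics/w9v.png

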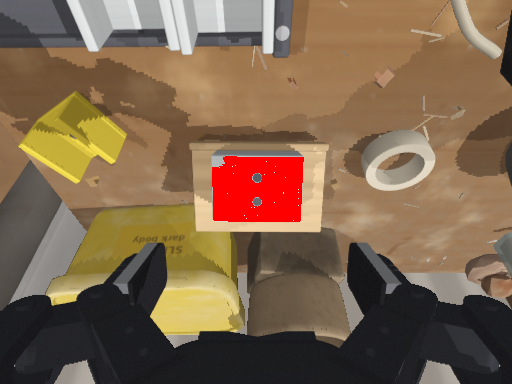

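Both cameras agree on the long channel: centre (573,-88.8,45.5) mm, tilt 35°, yaw about -0.6°, measured size 65.4×49.5 mm. I'll approach along the slope's normal.

```bash
python3 - <<'E'
from h import *
rel([581.4,-88.9,34.0],goal(89.4,-35))
E
```

```text
t 5.9 now [531.8 -89.4 126. ] rel [103.9  12.2   0.6] [0.0089 0.0047 0.0007] gap 0.993 F [ 0.3 -0.2  0.4] q [-0.46  -0.067 -0.882  0.195  0.257 -0.386]
```

send_rows --pt "25 12 0.5 0.009 0.005 0 85" --pt "50 12 0.5 0.009 0.005 0 85" --pt "70 12 0.5 0.009 0.005 0 85" --pt "70 12 0.5 0.009 0.005 0 85"

```text
time: 6.3
eef_pos: [0.5631, -0.0886, 0.0606]
tcp_rot: [-0.625, 0.33, 0.323, 0.629]
ft_force: [-1.0, 0.5, 0.2]
finger_gap: 0.999
```

```bash
python3 - <<'E'
from h import *
grab('wrist','wrist10');grab('scene','scene10')
rel([581.4,-88.9,34.0],goal(89.4,-35))
a=np.hstack([cv2.imread('pics/wrist10.png'),cv2.imread('pics/scene10.png')]);cv2.imwrite('pics/both10.png',cv2.resize(a,(800,300)))
E
```

```text
t 6.4 now [562.7 -88.5  62.2] rel [33.8  0.8 -0.2] [ 0.0003 -0.0004  0.0005] gap 0.993 F [-0.3 -0.2  0.4] q [-0.42   0.111 -0.919 -0.031  0.23  -0.341]
```

View pics/both10.png

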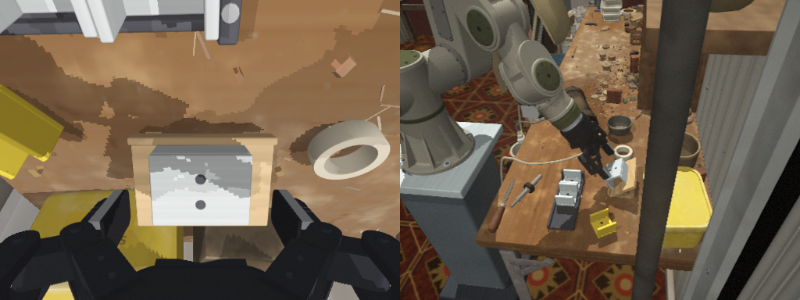

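The channel is centred between the fingers and the tape roll is clear. I'll descend and grip.

send_rows --pt "12 1 0 0 0 0 85" --pt "24 1 0 0 0 0 85" --pt "31 1 0 0 0 0 85" --pt "34 1 0 0 0 0 85" --pt "34 1 0 0 0 0 80" --newtons 30

```text
time: 6.9
eef_pos: [0.581, -0.0886, 0.0342]
tcp_rot: [-0.626, 0.329, 0.323, 0.629]
ft_force: [0.3, 0.4, 0.4]
finger_gap: 0.938
```

```bash
python3 - <<'E'
from h import *
rel([581.4,-88.9,34.0],goal(89.4,-35))
grab('wrist','wrist11')
E
```

```text
t 6.9 now [581.  -88.6  34.2] rel [ 0.4 -0.2 -0.3] [ 0.0017 -0.0007  0.002 ] gap 0.938 F [0.3 0.4 0.4] q [-0.402  0.201 -0.916 -0.123  0.22  -0.327]
```

View pics/wrist11.png

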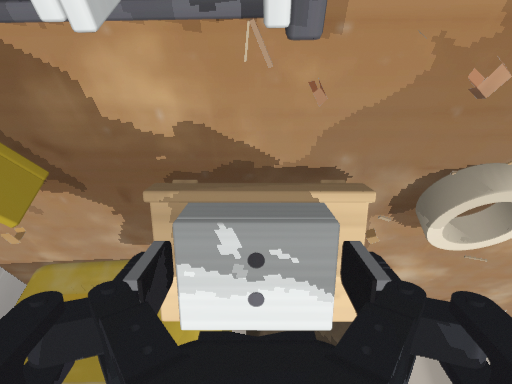

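send_rows --pt "0 0 0 0 0 0 70" --pt "0 0 0 0 0 0 60" --pt "0 0 0 0 0 0 55" --pt "0 0 0 0 0 0 55" --newtons 40

```text
time: 7.35
eef_pos: [0.5807, -0.0887, 0.0346]
tcp_rot: [-0.627, 0.329, 0.322, 0.629]
ft_force: [-4.1, -0.1, 5.6]
finger_gap: 0.762
```

```bash
python3 - <<'E'
from h import *
rel([581.4,-88.9,34.0],goal(89.4,-35))
grab('wrist','wrist12')
E
```

```text
t 7.35 now [580.7 -88.7  34.6] rel [ 0.9 -0.2 -0.2] [ 0.0018 -0.0012  0.0026] gap 0.762 F [-4.1 -0.1  5.6] q [-0.402  0.2   -0.917 -0.123  0.22  -0.327]
```

View pics/wrist12.png

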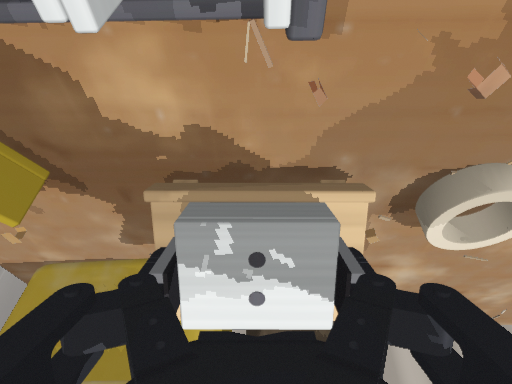

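It's gripped at an opening of 65 mm. I'll lift along the slope's normal.

send_rows --pt "0 0 0 0 0 0 50" --pt "-8 0 0 0 0 0 50" --pt "-22 0 0 0 0 0 50" --pt "-45 0 0 0 0 0 50" --pt "-70 0 0 0 0 0 50" --newtons 60

```text
time: 7.9
eef_pos: [0.539, -0.0876, 0.091]
tcp_rot: [-0.626, 0.33, 0.324, 0.628]
ft_force: [0.2, 0.3, -1.3]
finger_gap: 0.76
```

```bash
python3 - <<'E'
from h import *
rel([490,-110,190],goal(45,-17))
rel([450,-131,150],goal(0.4))
grab('wrist','wrist13');
E
```

```text
t 7.9 now [539.  -87.6  91. ] rel [-109.1  -16.8  -22.9] [0.7007 0.3408 0.298 ] gap 0.76 F [ 0.2  0.3 -1.3] q [-0.444  0.009 -0.925  0.071  0.243 -0.364]
t 7.9 now [539.  -87.6  91. ] rel [-99.1  38.8 -44.3] [1.5021 0.4726 0.4815] gap 0.76 F [ 0.2  0.3 -1.3] q [-0.444  0.009 -0.925  0.071  0.243 -0.364]
```

View pics/wrist13.png

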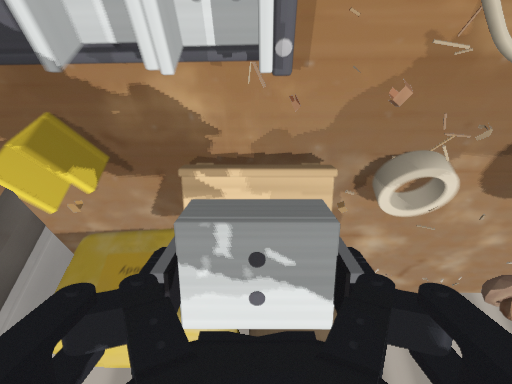

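The channel came up square in the pads. I'll now turn it over the tray while keeping it high.

send_rows --pt "-60 -10 -10 0.1 0.03 0.03 50" --pt "-95 -5 -20 0.24 0.076 0.077 50" --pt "-109 5 -25 0.38 0.12 0.122 50" --pt "-109 15 -30 0.52 0.164 0.167 50" --pt "-109 20 -33 0.66 0.208 0.212 50"

```text
time: 8.45
eef_pos: [0.4599, -0.1202, 0.1694]
tcp_rot: [-0.385, 0.539, 0.198, 0.723]
ft_force: [-0.7, -0.1, -1.7]
finger_gap: 0.758
```

```bash
python3 - <<'E'
from h import *
rel([450,-131,160],goal(0.4))
E
```

```text
t 8.45 now [ 459.9 -120.2  169.4] rel [  6.8   3.4 -15.7] [0.8494 0.2691 0.2757] gap 0.758 F [-0.7 -0.1 -1.7] q [-0.444 -0.138 -0.689  0.647  0.03   0.266]
```

send_rows --pt "7 3 -16 0.13 0.042 0.043 50" --pt "7 3 -16 0.26 0.083 0.085 50" --pt "7 3 -16 0.39 0.124 0.127 50" --pt "7 3 -16 0.52 0.165 0.169 50" --pt "7 3 -16 0.65 0.206 0.211 50"

```text
time: 8.95
eef_pos: [0.4514, -0.1313, 0.1594]
tcp_rot: [-0.096, 0.681, 0.051, 0.725]
ft_force: [0.4, -0.4, -1.2]
finger_gap: 0.752
```

```bash
python3 - <<'E'
from h import *
rel([450,-131,160],goal(0.4))
E
```

```text
t 8.95 now [ 451.4 -131.3  159.4] rel [-0.7  0.5 -1.3] [0.2007 0.0623 0.0639] gap 0.752 F [ 0.4 -0.4 -1.2] q [-0.44   0.081 -0.43   0.974 -0.022  0.922]
```

send_rows --pt "0 0 -1 0.12 0.037 0.038 50" --pt "0 0 -1 0.201 0.062 0.064 50" --pt "0 0 -1 0.201 0.062 0.064 50" --pt "0 0 -1 0.201 0.062 0.064 50"

```text
time: 9.35
eef_pos: [0.4504, -0.1318, 0.1589]
tcp_rot: [-0.005, 0.706, 0.004, 0.708]
ft_force: [-0.3, -0.2, -1.9]
finger_gap: 0.759
```

```bash
python3 - <<'E'
from h import *
grab('wrist','wrist14');rel([450,-131,160],goal(0.4)); grab('top','top14');grab('scene','scene14')
a=np.hstack([cv2.imread('pics/top14.png'),cv2.imread('pics/scene14.png')]);cv2.imwrite('pics/both14.png',cv2.resize(a,(800,300)))
crop('scene14',170,100,310,310,3,'s14c')
E
```

```text
t 9.4 now [ 450.2 -131.6  159. ] rel [-1.   0.6 -0.2] [0.0065 0.002  0.0016] gap 0.753 F [ 0.2  0.3 -1.6] q [-4.550e-01  1.450e-01 -3.530e-01  1.071e+00 -1.000e-03  1.102e+00]
```

View pics/both14.png

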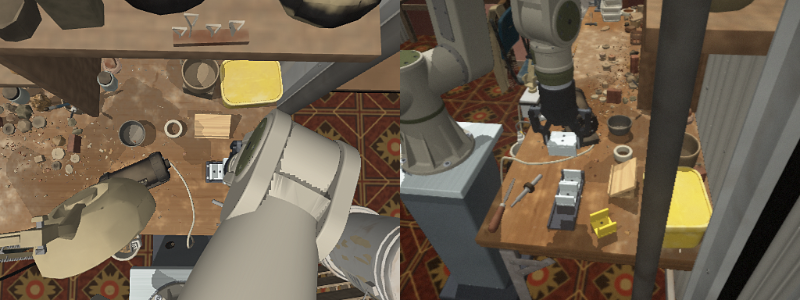

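View pics/wrist14.png

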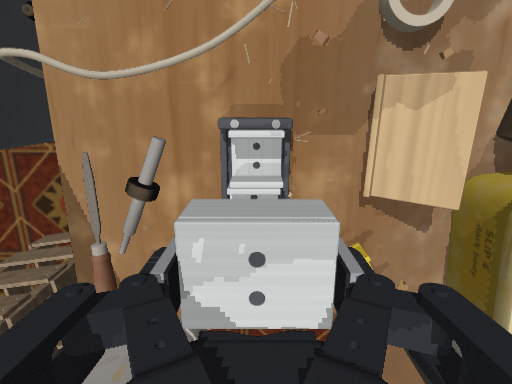

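View pics/s14c.png

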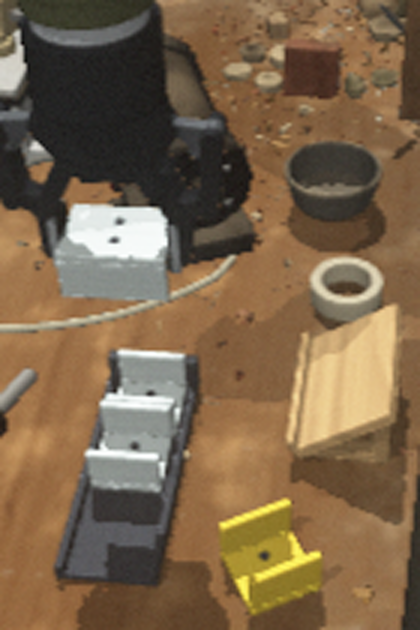

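The channel is held above the tray; in the wrist view it covers rows 200–328, with the tray's stop end visible at rows 118–200. Next I'll measure held channel and tray in that same view.

```bash
python3 - <<'E'
from h import *
p,X,m=cloud('wrist14');P=X*1000;x,y,z=P[...,0],P[...,1],P[...,2]
# held web top: z approx TCP z(159)+14+17
g=m&(x>405)&(x<495)&(y>-165)&(y<-95)&(z>170)&(z<215)&(p.min(-1)>170)
for i in range(4):
    q=P[g];c=q.mean(0);u,s,vt=np.linalg.svd(q-c,full_matrices=False);n=vt[2]*np.sign(vt[2][2]);g=m&(x>405)&(x<495)&(y>-165)&(y<-95)&(abs((P-c)@n)<2.5)&(p.min(-1)>150)
q=P[g];print(len(q),'c',c.round(1),'n',n.round(4)); r=cv2.minAreaRect(q[:,:2].astype(np.float32));print(r)
# edges: left/right per row
L=[];Rr=[]
for v in range(235,325,5):
    us=np.where(g[v])[0]
    if len(us)>50: L.append((y[v,us[0]],x[v,us[0]]));Rr.append((y[v,us[-1]],x[v,us[-1]]))
L=np.array(L);Rr=np.array(Rr);print('held edges',np.polyfit(L[:,0],L[:,1],1).round(4),np.polyfit(Rr[:,0],Rr[:,1],1).round(4),'mid',((L[:,1]+Rr[:,1])/2).mean().round(2),'w',(Rr[:,1]-L[:,1]).mean().round(1))
# tray edges (stop front? lips) rows 135-185
L=[];Rr=[]
for v in range(122,192,3):
    us=[u for u in range(200,315) if m[v,u] and 6<z[v,u]<45 and 400<x[v,u]<500]
    if us: L.append((y[v,us[0]],x[v,us[0]]));Rr.append((y[v,us[-1]],x[v,us[-1]]))
L=np.array(L);Rr=np.array(Rr);print('tray',np.polyfit(L[:,0],L[:,1],1).round(4),np.polyfit(Rr[:,0],Rr[:,1],1).round(4),'mid',((L[:,1]+Rr[:,1])/2).round(1),'w',(Rr[:,1]-L[:,1]).mean())
print(L[:,0].round(0))
for u in (240,255,270): print(u,[(v,int(y[v,u]),int(z[v,u])) for v in range(114,200,3)])
crop('wrist14',160,100,350,345,3,'w14c')
E
```

```text
15352 c [ 451.8 -127.6  188.9] n [-0.0031  0.0025  1.    ]
((450.8061218261719, -131.01637268066406), (65.7752685546875, 50.47467803955078), 0.5291072130203247)
held edges [-2.82200e-01  3.84559e+02] [4.830000e-02 4.885773e+02] mid 451.96 w 60.7
tray [-6.300000e-03  4.160632e+02] [-9.700000e-03  4.805282e+02] mid [449.1 449.  448.7 449.3 449.2 448.7 448.7 448.7 448.8 449.3 449.4 449.4
 449.4 449.4 449.5 449.1 449.1 449.  449.1 449.2 449.1 449.1 449.7 449.7] w 64.82044743474638
[ -74.  -77.  -79.  -83.  -86.  -89.  -91.  -94.  -97. -100. -102. -105.
 -108. -111. -114. -117. -120. -123. -126. -129. -132. -135. -138. -141.]
240 [(114, -67, 0), (117, -70, -1), (120, -72, 27), (123, -74, 28), (126, -77, 28), (129, -80, 27), (132, -81, 39), (135, -84, 38), (138, -89, 10), (141, -92, 9), (144, -94, 10), (147, -97, 10), (150, -100, 10), (153, -103, 11), (156, -106, 10), (159, -109, 11), (162, -111, 11), (165, -114, 11), (168, -117, 9), (171, -120, 11), (174, -123, 10), (177, -124, 19), (180, -124, 32), (183, -126, 38), (186, -128, 39), (189, -131, 38), (192, -134, 38), (195, -144, 10), (198,
[... 269 characters left out ...]
 (162, -111, 10), (165, -114, 10), (168, -117, 9), (171, -120, 10), (174, -123, 10), (177, -124, 19), (180, -124, 31), (183, -125, 39), (186, -128, 39), (189, -131, 38), (192, -134, 38), (195, -144, 9), (198, -147, 11)]
270 [(114, -67, 1), (117, -70, 0), (120, -72, 26), (123, -74, 28), (126, -77, 27), (129, -79, 26), (132, -81, 38), (135, -84, 38), (138, -88, 11), (141, -91, 9), (144, -94, 10), (147, -97, 9), (150, -100, 10), (153, -102, 10), (156, -105, 10), (159, -108, 10), (162, -111, 11), (165, -114, 11), (168, -117, 9), (171, -120, 11), (174, -123, 11), (177, -124, 19), (180, -124, 33), (183, -125, 37), (186, -128, 38), (189, -130, 39), (192, -133, 38), (195, -144, 11), (198, -147, 10)]
```

View pics/w14c.png

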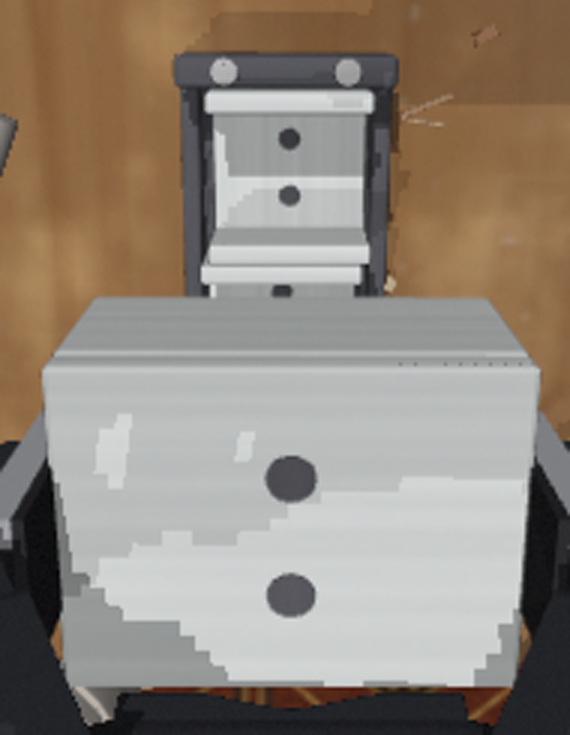

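The held channel measures level (normal within 0.2°), centred at (450.8,-131.0) with yaw 0.5°. The tray midline at y=-131 is x≈449.4, with the joint at y≈-130.7. I'll lower it to just above the leg tips with a -1 mm x correction.

```bash
python3 - <<'E'
from h import *
rel([449.2,-131,49],goal(0.45))
E
```

```text
t 9.5 now [ 450.1 -131.5  159.3] rel [110.3   0.7  -1.2] [0.0051 0.0023 0.0017] gap 0.758 F [-0.3 -0.9 -1.3] q [-0.455  0.144 -0.353  1.071 -0.     1.102]
```

send_rows --pt "40 0.5 -1 0.005 0.002 0.002 50" --pt "75 0.5 -1 0.005 0.002 0.002 50" --pt "100 0.5 -1 0.005 0.002 0.002 50" --pt "110 0.5 -1 0.005 0.002 0.002 50" --pt "110 0.5 -1 0.005 0.002 0.002 50"

```text
time: 10.0
eef_pos: [0.4486, -0.1308, 0.0485]
tcp_rot: [-0.002, 0.708, 0.003, 0.706]
ft_force: [0.3, 0.1, -1.3]
finger_gap: 0.756
```

```bash
python3 - <<'E'
from h import *
grab('wrist','wrist15');rel([449.2,-131,25],goal(0.45)); grab('scene','scene15')
p,X,m=cloud('wrist15');P=X*1000;x,y,z=P[...,0],P[...,1],P[...,2]
g=m&(x>405)&(x<495)&(y>-165)&(y<-95)&(z>60)&(z<95)&(p.min(-1)>150)
for i in range(4):
    q=P[g];c=q.mean(0);u,s,vt=np.linalg.svd(q-c,full_matrices=False);n=vt[2]*np.sign(vt[2][2]);g=m&(x>405)&(x<495)&(y>-165)&(y<-95)&(abs((P-c)@n)<2.5)&(p.min(-1)>150)
q=P[g];print(len(q),'c',c.round(1),'n',n.round(4)); r=cv2.minAreaRect(q[:,:2].astype(np.float32));print(r)
L=[];Rr=[]
for v in range(20,190,5):
    us=[u for u in range(150,360) if m[v,u] and 6<z[v,u]<45 and 400<x[v,u]<500]
    if us: L.append((y[v,us[0]],x[v,us[0]]));Rr.append((y[v,us[-1]],x[v,us[-1]]))
L=np.array(L);Rr=np.array(Rr);k=(abs(Rr[:,1]-L[:,1]-65)<3);L=L[k];Rr=Rr[k];print('tray',np.polyfit(L[:,0],L[:,1],1).round(4),np.polyfit(Rr[:,0],Rr[:,1],1).round(4),'mid',((L[:,1]+Rr[:,1])/2).round(1),'w',(Rr[:,1]-L[:,1]).mean())
print(L[:,0].round(0))
crop('scene15',170,150,290,310,5,'s15c')
E
```

```text
t 10.05 now [ 449.7 -131.3   49.7] rel [24.7  0.3 -0.5] [-0.0007 -0.0001 -0.0006] gap 0.755 F [-0.1 -0.1 -1.4] q [-0.456  0.251 -0.518  0.801  0.     1.108]
16336 c [ 449.5 -128.    78.4] n [ 6.e-04 -4.e-04  1.e+00]
((449.248779296875, -130.04281616210938), (65.64847564697266, 50.71639633178711), 0.7084132432937622)
tray [7.000000e-03 4.173086e+02] [-2.200000e-02  4.796253e+02] mid [448.8 448.9 449.4 448.9 449.1 449.4 449.1 449.  449.1 449.5 449.2 449.2
 449.1] w 64.86713147078291
[ -71.  -73.  -76.  -78.  -83.  -86.  -89.  -91.  -95.  -97. -100. -104.
 -107.]
```

View pics/wrist15.png

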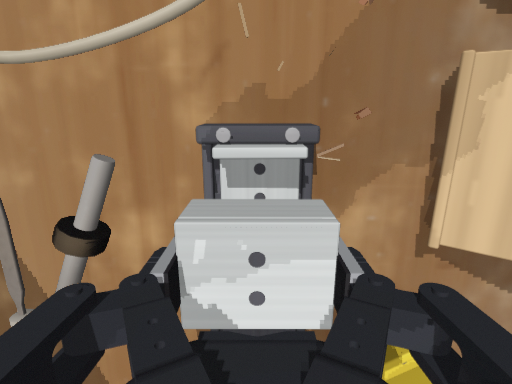

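View pics/s15c.png

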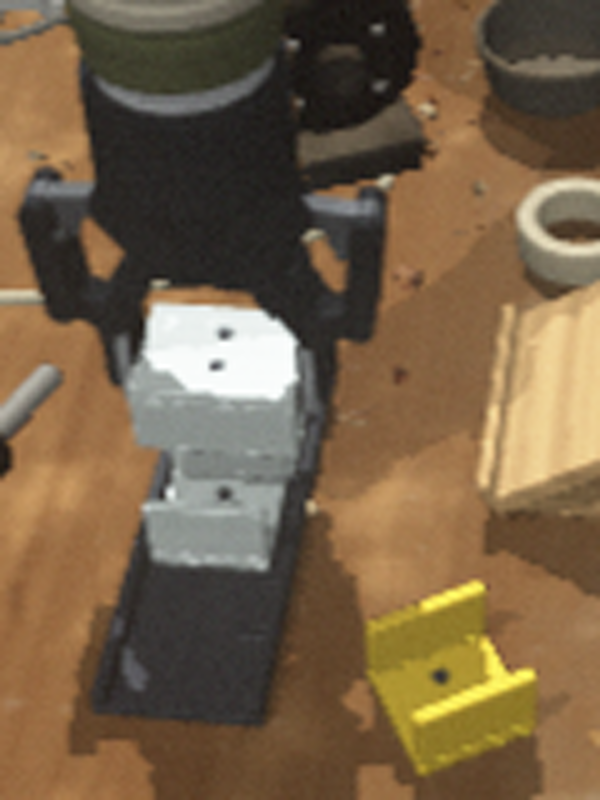

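In this view the held channel's centre (x 449.2) matches the tray midline (449.2). In the scene view it is poised over the joint with its near leg over the right trough. I'll lower it slowly.

send_rows --pt "7 0 0 0 0 0 50" --pt "14 0 0 0 0 0 50" --pt "20 0 0 0 0 0 50" --pt "25 0 0 0 0 0 50" --pt "28 0 0 0 0 0 50"

```text
time: 10.6
eef_pos: [0.4495, -0.1313, 0.0207]
tcp_rot: [-0.002, 0.707, 0.003, 0.707]
ft_force: [0.1, -0.1, -1.4]
finger_gap: 0.76
```

```bash
python3 - <<'E'
from h import *
grab('wrist','wrist16');rel([449.2,-131,16],goal(0.45)); grab('scene','scene16')
crop('scene16',170,150,290,310,5,'s16c')
E
```

```text
t 10.65 now [ 449.3 -131.3   20.4] rel [ 4.4  0.2 -0.1] [-0.0012 -0.0011 -0.0011] gap 0.755 F [-0.2 -0.  -1.1] q [-4.560e-01  2.900e-01 -5.540e-01  7.290e-01  1.000e-03  1.108e+00]
```

View pics/s16c.png

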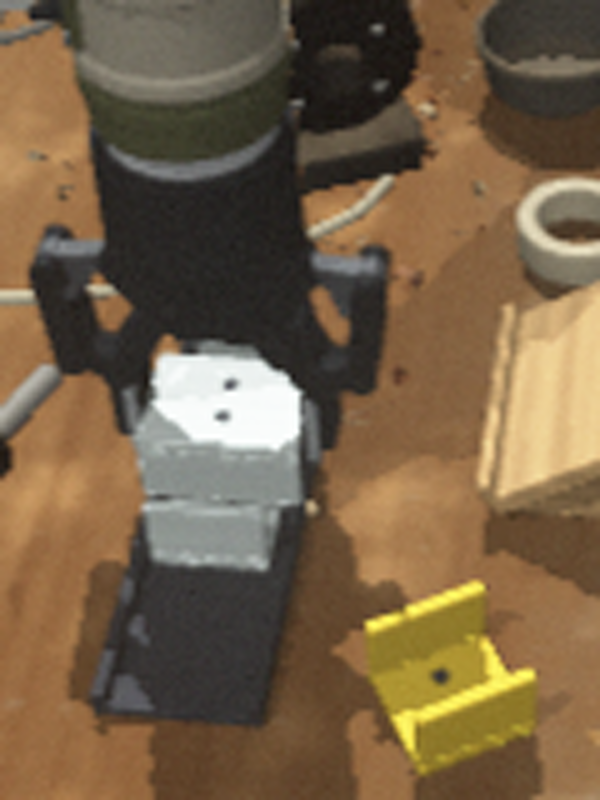

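No contact force yet, and the legs are inside the troughs. I'll take the final few millimetres in 1 mm steps.

send_rows --pt "1 0 0 0 0 0 50" --pt "2 0 0 0 0 0 50" --pt "3 0 0 0 0 0 50" --pt "4 0 0 0 0 0 50"

```text
time: 11.1
eef_pos: [0.4499, -0.1315, 0.0174]
tcp_rot: [-0.002, 0.707, 0.003, 0.707]
ft_force: [0.1, -0.2, -1.9]
finger_gap: 0.753
```

send_rows --pt "0.5 0 0 0 0 0 50" --pt "1 0 0 0 0 0 50" --pt "1.5 0 0 0 0 0 50"

```text
time: 11.4
eef_pos: [0.4498, -0.1315, 0.0158]
tcp_rot: [-0.002, 0.707, 0.003, 0.707]
ft_force: [0.5, 0.4, -0.7]
finger_gap: 0.748
```

send_rows --pt "0.5 0 0 0 0 0 50" --pt "1 0 0 0 0 0 50" --pt "1.5 0 0 0 0 0 50"

```text
time: 11.7
eef_pos: [0.4499, -0.1315, 0.0155]
tcp_rot: [-0.002, 0.707, 0.003, 0.707]
ft_force: [-5.7, 2.3, 17.0]
finger_gap: 0.752
```

```bash
cat > held.py <<'E'
from h import *
import sys
def held(t,zlo,zhi):
    p,X,m=cloud(t);P=X*1000;x,y,z=P[...,0],P[...,1],P[...,2]
    b=m&(x>405)&(x<495)&(y>-168)&(y<-92)&(p.min(-1)>150)
    g=b&(z>zlo)&(z<zhi)
    for i in range(4):
        q=P[g];c=q.mean(0);u,s,vt=np.linalg.svd(q-c,full_matrices=False);n=vt[2]*np.sign(vt[2][2]);g=b&(abs((P-c)@n)<2.5)
    q=P[g];r=cv2.minAreaRect(q[:,:2].astype(np.float32));print(t,len(q),'c',c.round(1),'n',n.round(4),'rect',np.round(r[0],1),np.round(r[1],1),round(r[2],2))
E
python3 - <<'E'
from held import *
grab('wrist','wrist17');rel([449.2,-131,16],goal(0.45)); held('wrist17',38,60)
E
```

```text
t 11.75 now [ 449.9 -131.5   15.6] rel [-0.4  0.5 -0.7] [-0.001   0.0005 -0.0002] gap 0.754 F [-3.3  2.1 11.5] q [-0.456  0.296 -0.56   0.714  0.     1.108]
wrist17 16367 c [ 450.6 -128.6   45.6] n [-0.0012  0.0028  1.    ] rect [ 450.2 -130.6] [65.6 50.4] 0.39
```

Contact is at 12–17 N with the web top at z≈45.6 mm (nominal 45), level. It sits about 0.7 mm off centre in x, so I'll ease the pressure, nudge it and look again before releasing.

send_rows --pt "-0.8 0 -0.3 0 0 0 50" --pt "-0.8 0 -0.8 0 0 0 50" --pt "-0.8 0 -0.8 0 0 0 50"

```text
time: 12.05
eef_pos: [0.4498, -0.1315, 0.0157]
tcp_rot: [-0.002, 0.706, 0.003, 0.708]
ft_force: [1.0, 1.3, 6.6]
finger_gap: 0.756
```

```bash
python3 - <<'E'
from held import *
grab('wrist','wrist18');rel([449.2,-131,16],goal(0.45)); held('wrist18',38,60);grab('scene','scene18')
crop('scene18',170,150,290,310,5,'s18c')
p,X,m=cloud('wrist18');P=X*1000;x,y,z=P[...,0],P[...,1],P[...,2]
L=[];Rr=[]
for v in range(20,190,4):
    us=[u for u in range(150,360) if m[v,u] and 6<z[v,u]<45 and 400<x[v,u]<500]
    if us: L.append((y[v,us[0]],x[v,us[0]]));Rr.append((y[v,us[-1]],x[v,us[-1]]))
L=np.array(L);Rr=np.array(Rr);k=(abs(Rr[:,1]-L[:,1]-65)<3);L=L[k];Rr=Rr[k];print('mid',((L[:,1]+Rr[:,1])/2).round(1),L[:,0].round())
E
```

```text
t 12.1 now [ 449.8 -131.5   15.7] rel [-0.3  0.5 -0.6] [-0.0009  0.0016 -0.0005] gap 0.755 F [0.8 2.1 6.6] q [-4.570e-01  2.950e-01 -5.610e-01  7.130e-01  1.000e-03  1.107e+00]
wrist18 16297 c [ 450.6 -128.6   45.7] n [-0.0025  0.0012  1.    ] rect [ 450.  -130.8] [65.7 50.6] 0.08
mid [448.8 448.8 448.7 449.1 449.2 448.8 449.1 449.  449.  449.  449.1 449.1
 449.2 448.9 449.2 449.1] [ -71.  -73.  -75.  -76.  -78.  -80.  -83.  -85.  -87.  -89.  -91.  -93.
  -95.  -97.  -99. -101.]
```

View pics/s18c.png

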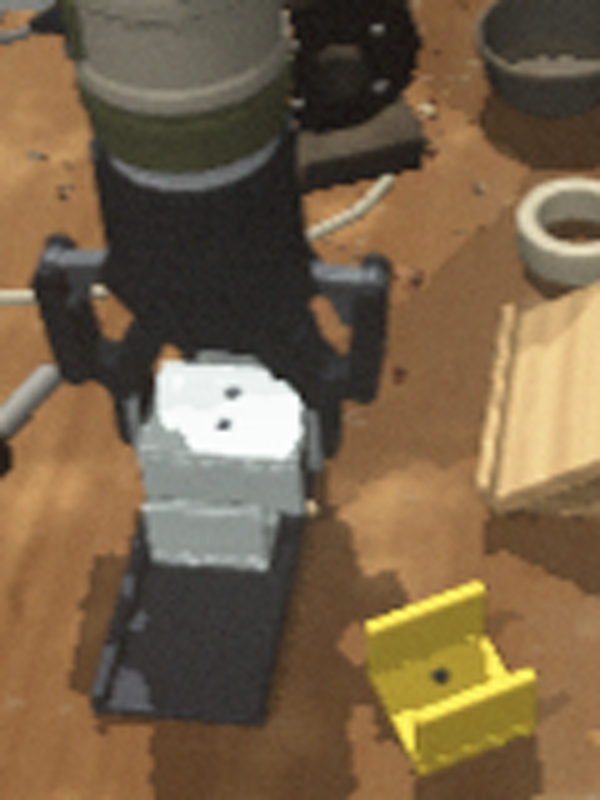

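View pics/wrist18.png

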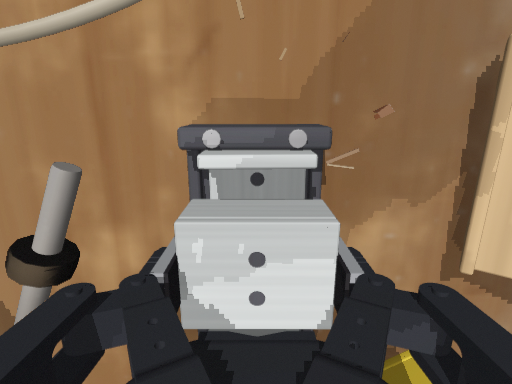

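send_rows --pt "-0.4 0 -0.6 0 0 0 50" --pt "-0.4 0 -1.2 0 0 0 50" --pt "-0.4 0 -1.2 0 0 0 50"

```text
time: 12.45
eef_pos: [0.4486, -0.1319, 0.0158]
tcp_rot: [-0.002, 0.707, 0.002, 0.708]
ft_force: [2.4, 0.8, 3.4]
finger_gap: 0.754
```

```bash
python3 - <<'E'
from held import *
grab('wrist','wrist19');rel([449.2,-131,16],goal(0.45)); held('wrist19',38,60)
E
```

```text
t 12.5 now [ 448.6 -131.8   15.8] rel [-0.2  0.8  0.7] [-0.0011  0.0014  0.    ] gap 0.757 F [ 2.3 -0.5  2.8] q [-4.580e-01  2.930e-01 -5.640e-01  7.130e-01  1.000e-03  1.106e+00]
wrist19 16286 c [ 449.4 -128.9   45.7] n [-0.0028  0.0031  1.    ] rect [ 449. -131.] [65.7 50.5] 0.41
```

It's now centred (449.0 against about 449.3) and square (0.4° against 0.45°), with 3 N of press. Releasing.

send_rows --pt "0 0 0 0 0 0 68" --pt "0 0 0 0 0 0 72" --pt "0 0 0 0 0 0 80" --pt "0 0 0 0 0 0 85" --pt "0 0 0 0 0 0 85"

```text
time: 13.0
eef_pos: [0.4475, -0.1314, 0.0154]
tcp_rot: [-0.002, 0.707, 0.003, 0.707]
ft_force: [-0.3, 0.2, -0.3]
finger_gap: 0.994
```

```bash
python3 - <<'E'
from held import *
grab('wrist','wrist20');rel([449.2,-131,16],goal(0.45)); held('wrist20',38,60)
E
```

```text
t 13.05 now [ 447.6 -131.5   15.4] rel [-0.6  0.5  1.6] [-0.0012 -0.0004 -0.0006] gap 0.993 F [-0.1  0.1  0. ] q [-0.458  0.293 -0.564  0.713  0.     1.106]
wrist20 16711 c [ 448.7 -129.    45.7] n [-1.e-04  3.e-03  1.e+00] rect [ 448.6 -130.9] [65.9 50.4] 0.29
```

View pics/wrist20.png

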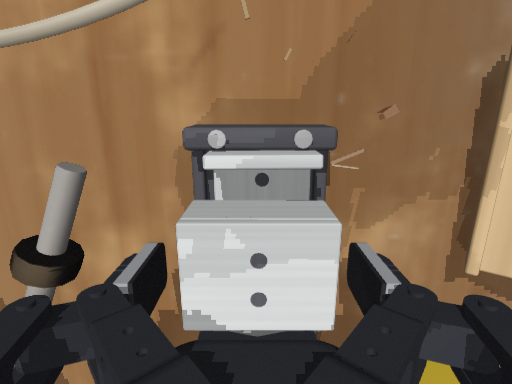

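Released. The pads are clear on both sides, with the left gap slightly narrower. I'll retreat straight up, then toward the robot.

send_rows --pt "-20 0 1.5 0 0 0 85" --pt "-60 0 1.5 0 0 0 85" --pt "-110 0 1.5 0 0 0 85" --pt "-150 0 1.5 0 0 0 85" --pt "-150 -30 1.5 0 0 0 85"

```text
time: 13.55
eef_pos: [0.4524, -0.1613, 0.1715]
tcp_rot: [-0.005, 0.704, 0.003, 0.71]
ft_force: [1.2, -0.9, -0.1]
finger_gap: 0.996
```

send_rows --pt "0 -50 -10 0 0 0 85" --pt "0 -100 -20 0 0 0 85" --pt "0 -140 -30 0 0 0 85" --pt "0 -150 -30 0 0 0 85"

```text
time: 13.95
eef_pos: [0.4196, -0.3159, 0.1654]
tcp_rot: [-0.001, 0.707, 0.0, 0.707]
ft_force: [0.2, 0.8, -0.4]
finger_gap: 0.994
```

```bash
python3 - <<'E'
from held import *
for n in('wrist','top','scene'): grab(n,n+'21')
rel([449.2,-131,16],goal(0.45))
for t in('wrist21','top21','scene21'): held(t,40,55)
crop('scene21',150,130,330,310,4,'s21c');crop('top21',120,130,370,260,3,'t21c')
p,X,m=cloud('wrist21');P=X*1000;x,y,z=P[...,0],P[...,1],P[...,2]
L=[];Rr=[]
for v in range(5,300,4):
    us=[u for u in range(100,420) if m[v,u] and 6<z[v,u]<60 and 400<x[v,u]<500 and -255<y[v,u]<-65]
    if us: L.append((y[v,us[0]],x[v,us[0]]));Rr.append((y[v,us[-1]],x[v,us[-1]]))
L=np.array(L);Rr=np.array(Rr);print('mid',list(zip(L[:,0].round().astype(int),((L[:,1]+Rr[:,1])/2).round(1),(Rr[:,1]-L[:,1]).round())))
E
```

```text
t 14.1 now [ 420.2 -311.7  165.1] rel [149.4 180.2  30. ] [-0.0024 -0.0005 -0.0017] gap 0.994 F [ 0.2 -0.1  0.9] q [-7.920e-01  2.450e-01 -2.120e-01  1.116e+00  1.000e-03  7.730e-01]held.py:8: RuntimeWarning: Mean of empty slice.
  q=P[g];c=q.mean(0);u,s,vt=np.linalg.svd(q-c,full_matrices=False);n=vt[2]*np.sign(vt[2][2]);g=b&(abs((P-c)@n)<2.5)
  ret = um.true_divide(
Traceback (most recent call last):
  File "held.py", line 8, in held
    q=P[g];c=q.mean(0);u,s,vt=np.linalg.svd(q-c,full_matrices=False);n=vt[2]*np.sign(vt[2][2]);g=b&(abs((P-c)@n)<2.5)
                                                                       ~~^^^
IndexError: index 2 is out of bounds for axis 0 with size 0
```

View pics/wrist21.png

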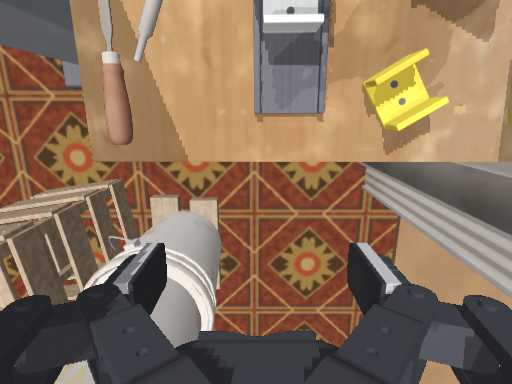

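The wrist camera only sees the tray's open end from here, so I'll use the top and scene pictures.

```bash
python3 - <<'E'
from held import *
crop('scene21',150,130,330,310,4,'s21c');crop('top21',120,130,370,260,3,'t21c')
for t in('top21','scene21'):
    try: held(t,40,55)
    except Exception as e: print(t,e)
p,X,m=cloud('top21');P=X*1000;x,y,z=P[...,0],P[...,1],P[...,2]
g=m&(z>7)&(z<60)&(x>400)&(x<500)&(y<-60)&(y>-260)
for lo,hi,nm in((-105,-75,'stop end'),(-245,-190,'open end')):
    q=P[g&(y>lo)&(y<hi)];print(nm,q[:,0].min().round(1),q[:,0].max().round(1),(q[:,0].min()+q[:,0].max())/2)
E
```

```text
top21 506 c [ 447.8 -130.4   46.1] n [-3.8e-03  1.0e-04  1.0e+00] rect [ 447.6 -129.7] [49.5 65.5] 89.97
scene21 368 c [ 458.9 -131.5   45.9] n [ 2.7e-03 -4.0e-04  1.0e+00] rect [ 456.7 -131.8] [46.7 52.7] 2.68
stop end 415.6 480.6 448.05574734497446
open end 416.9 481.0 448.9327452403141
```

View pics/s21c.png

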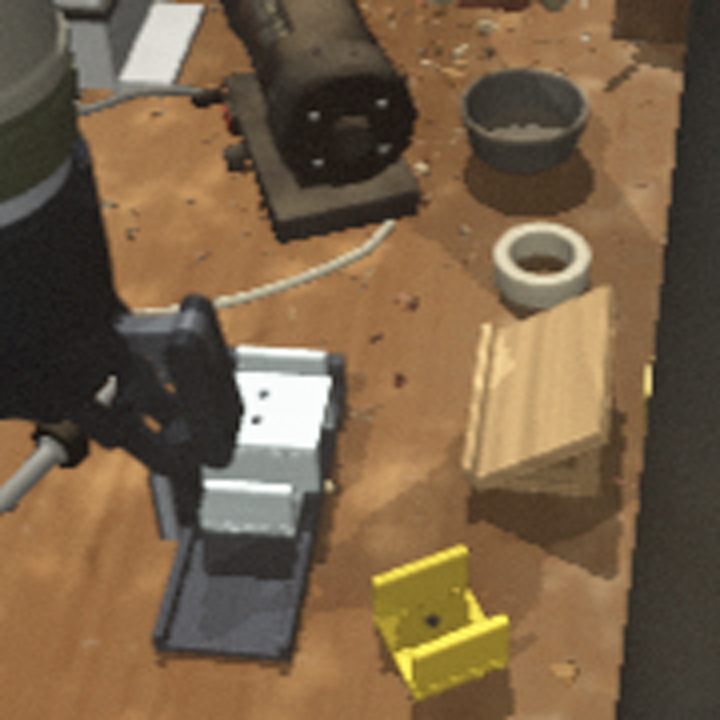

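View pics/t21c.png

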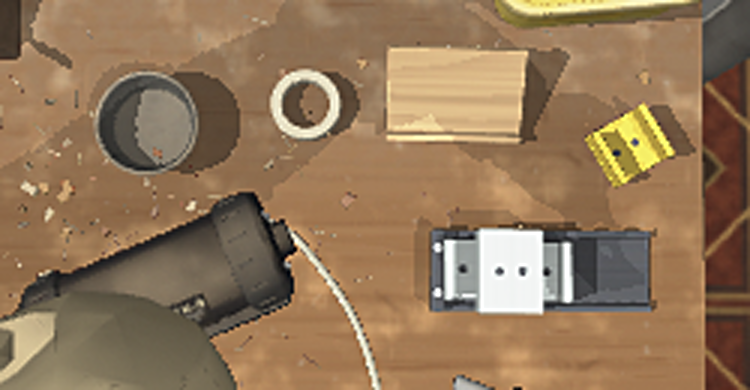

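```bash
python3 - <<'E'
from h import *
for a,b in(('top0','top21'),):
    p,X,m=cloud(b);p0,X0,m0=cloud(a)
    # bystander motion check: colour diff in bowl/tape/yellow/rest regions
    for nm,(u0,v0,u1,v1) in dict(bowl=(150,150,190,190),tape=(208,148,236,178),yellow=(312,160,350,195),restL=(247,145,258,180)).items():
        print(nm,np.abs(p[v0:v1,u0:u1].astype(int)-p0[v0:v1,u0:u1]).mean().round(2))
print(np.round(manip.observe()['dq'],4)); print(manip.finish_job())
E
```

```text
bowl 9.74
tape 14.79
yellow 4.94
restL 11.47
[ 0.0347 -0.0163 -0.0211  0.006   0.0014  0.0015]
the job is handed in; nothing more can be done
None
```

```bash
python3 - <<'E'
from h import *
a,b=[cv2.cvtColor(load(t)[0],cv2.COLOR_RGB2GRAY).astype(np.float32) for t in('top0','top21')]
for nm,(u0,v0,u1,v1) in dict(bowl=(145,145,195,195),tape=(203,143,241,183),yellow=(307,155,355,200),motor=(180,185,225,240)).items():
    print(nm,cv2.phaseCorrelate(a[v0:v1,u0:u1],b[v0:v1,u0:u1]))
for t in('top0','top21'):
    p,X,m=cloud(t);P=X*1000;x,y,z=P[...,0],P[...,1],P[...,2]
    for nm,u,v,r,h in (('bowl',168,170,24,30),('tape',222,163,16,14)):
        vv,uu=np.mgrid[:384,:512];g=m&(abs(uu-u)<r)&(abs(vv-v)<r)&(z>h); print(t,nm,P[g].mean(0).round(1),g.sum())
E
```

```text
bowl ((-0.008027415836803442, -0.00332571949694227), 0.9204708911895751)
tape ((0.04271314436783413, 0.09745430077727235), 0.9828165745735169)
yellow ((0.08734044577514766, 0.4728726870169311), 0.9682186678603844)
motor ((0.5689462505600957, 0.059589823478869874), 0.930165220896403)
top0 bowl [564.3 164.8  36.4] 226
top0 tape [581.5  35.1  19.1] 226
top21 bowl [564.6 164.9  36.2] 230
top21 tape [581.8  35.2  19. ] 224
```

The three channels are packed in the tray and the job is handed in, at about 14 s of the 43 s allowed. I pushed the right-hand short channel along the tray until both were hard against the stop; the push force rose to 11 N with no further motion. Then I gripped the long channel by its cut ends, lifted it off the rest, turned it level over the joint, lowered it in millimetre steps and released it. The highest force I read was about 17 N, as it touched down.

**Last checks (after release and retreat, measured in the cameras):**
- **Seating:** one leg is in each trough, and the long channel is level to within about 0.2° and centred on the joint to about 1 mm.
- **Square and centred:** its yaw is within about 0.5° of the tray's. It sits about 0.7 mm off the middle of the tray's width.
- **Other things on the bench:** the bowl and tape roll measured unmoved to within 0.3 mm. The yellow channel and the motor (the cable-fed machine left of the tray) show image shifts of about half a pixel. I take those to be shadow changes, since nothing went near them.

**What disagreed:**
- **Height:** the web top reads 45.7–46.1 mm against the nominal 45. The same cameras also read the lower channels' leg tips slightly low, so it may really sit about 1 mm high. It did not go lower under about 17 N. The stated 12 mm lips would hold leg tips nominally at 11 mm up by about that much.
- **Wrist camera:** from the retreat pose it could not see the nest, and the gripper partly hid the nest from the scene camera. The final check therefore rests on the top camera and the wrist view taken just after release.

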